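# Change the filters of the bench dust extractor

## Task

Change the filters of the jeweller's dust extractor: lift its cover plate off the two pins and lean it, handle side up, against the front of the wooden tool case with one long edge on the bench, and let go of it. Then move every used (dark) cassette from the bay into the steel sweeps tray, lay the three fresh cassettes from the carton flat in the three cells, and only then seat the cover back over both pins, fully home on the rim. Leave the pliers, the bur block and the paste tin where they are.

Things in the scene. Friction and masses are not known exactly. Their poses are not given: they have to be found in the camera images.
- extractor: Bench dust extractor, fixed: a low grey filter housing 290 long (own x), 130 wide (y), 85 high to its flat rim; a green fan section 110 x 150 x 122 high is joined to its far (+x) end. Origin: centre of the underside of the grey housing alone. Filter bay, open on top without the cover: 218 (x) by 100 (y), floor 30 above the bench, parted along x by black dividers 12 high into three cells.
- cell0 (a point): Centre of the floor of the near cell (66 to the -x side of the extractor's origin). Each cell is 60 (x) by 100 (y) between its dividers: a cassette sits flat on its floor, its 90 mm length along the extractor's y, with 4 mm play on each long side and 5 mm at each end.
- cell1 (a point): Centre of the floor of the middle cell.
- cell2 (a point): Centre of the floor of the far cell (66 to the +x side).
- pin_near (a point): Tip of the locating pin at the near end of the rim: 8 dia., 14 high above the rim, tip tapered to 4; on the extractor's centre line, 127 to the -x side of its origin.
- pin_far (a point): Tip of the like pin at the far end, 127 to the +x side.
- cover: Loose aluminium cover plate, 284 (own x) by 126 (own y) by 5 thick, about 0.45 kg; a 13 dia. through hole 127 either side of its centre drops over the pins; black bow handle on top. Origin: centre of the plate's underside; z points out of the handle side. Fully home its underside lies on the rim, origin 85 straight above the extractor's origin; it fits either way round (half turn).
- cover_handle (a point): Centre of the handle's grip bar, 31 above the plate's underside. The bar is 90 long along the cover's x, 14 thick (own y), 16 high (from 23 to 39 above the underside), open below except for a post at each end.
- tool_case: Closed dark wooden tool case with brass fittings, heavy and fixed, 110 deep (own x), 250 wide (own y), 62 high. Origin: centre of the underside. Its front face looks to its own -x, roughly towards the extractor, with clear bench before it; the leaning cover rests on its upper front edge, a long edge of the cover on the bench.
- sweeps_tray: The steel sweeps tray for dirty filters, fixed, 150 (own x) by 210 (own y), walls 4 thick and 35 high, floor 4 thick. Origin: centre of the underside. It holds three cassettes side by side (62 apart along its y, their length along its x).
- carton: A shallow cardboard carton tray, fixed, 150 (own x) by 210 (own y), walls 4 thick and 20 high, floor 4 thick, in which the fresh cassettes lie. Origin: centre of the underside. It may stand nearer or farther than the sweeps tray.
- used0: Used (dark brown, clogged): filter cassette, 90 long (own x), 52 wide (y), frame 22 high, 0.11 kg, with a pull rib along the middle of its top: 50 long (x), 12 thick (y), from 22 to 46 above the underside, pinched across y from above. Origin: centre of the underside; z up. Either way round is the same. At the start in a cell of the extractor, under the cover; may be absent.
- used1: Used (dark brown, clogged): filter cassette, 90 long (own x), 52 wide (y), frame 22 high, 0.11 kg, with a pull rib along the middle of its top: 50 long (x), 12 thick (y), from 22 to 46 above the underside, pinched across y from above. Origin: centre of the underside; z up. Either way round is the same. At the start in a cell of the extractor, under the cover; may be absent.
- used2: Used (dark brown, clogged): filter cassette, 90 long (own x), 52 wide (y), frame 22 high, 0.11 kg, with a pull rib along the middle of its top: 50 long (x), 12 thick (y), from 22 to 46 above the underside, pinched across y from above. Origin: centre of the underside; z up. Either way round is the same. At the start in a cell of the extractor, under the cover; may be absent.
- fresh0: Fresh (white frame, blue rib): filter cassette, 90 long (own x), 52 wide (y), frame 22 high, 0.11 kg, with a pull rib along the middle of its top: 50 long (x), 12 thick (y), from 22 to 46 above the underside, pinched across y from above. Origin: centre of the underside; z up. Either way round is the same. At the start in the carton.
- fresh1: Fresh (white frame, blue rib): filter cassette, 90 long (own x), 52 wide (y), frame 22 high, 0.11 kg, with a pull rib along the middle of its top: 50 long (x), 12 thick (y), from 22 to 46 above the underside, pinched across y from above. Origin: centre of the underside; z up. Either way round is the same. At the start in the carton.
- fresh2: Fresh (white frame, blue rib): filter cassette, 90 long (own x), 52 wide (y), frame 22 high, 0.11 kg, with a pull rib along the middle of its top: 50 long (x), 12 thick (y), from 22 to 46 above the underside, pinched across y from above. Origin: centre of the underside; z up. Either way round is the same. At the start in the carton.
- pliers: Bystander: blue-handled pliers lying flat, 150 long, 16 high.
- bur_block: Bystander: wooden block 60 x 90 x 45 high, full of burs standing up to 80 above the bench.
- paste_tin: Bystander: red tin of polishing paste, 68 dia., 45 high.
Mind the look-alikes: they are no part of the job. What is shaped like the fresh1 but yellow is not meant.

How it is judged:
By the outcome, as a careful person would: the job done as asked, in the order asked, and still so for the second after the job is handed in, with the robot touching nothing.
Of used0, used1, used2 only 1 to 3 are there at a start; the rules pass over those that are not, and their reading is None.
At some moment in a run one of fresh0, fresh1, fresh2 may be knocked a few centimetres aside while the robot is not near it.
Once in a run the grip may slacken for a moment while it holds something.
It also fails if it takes over 210 s, if anything falls off the work surface, if the arm or the gripper's body presses on something with over 40 N, if the wrist force passes 120 N, or if a joint passes its speed limit or range.

## Robot

A 7-joint arm with a two-finger parallel gripper is mounted at the origin on the work surface. World frame = base frame: x ahead of the robot, y to its left, z up, the work surface at z = 0. Lengths are in m, angles in rad, forces in N, time in s.
With the tool pointing down it reaches from about 0.4 to 0.85 m from the base axis. Payload 4.5 kg.
Tool frame: the origin (TCP) lies at the very end of the fingers, on their centre line; the grasp point (between the pads) lies 19 mm behind it; z points along the fingers, y is the line along which they close (so a half turn about z gives the same grasp; the last joint's range is limited). The gripper opens to 88 mm and grips with 3 to 60 N. Pads are 18 mm wide; open, the fingers measure 123 mm over their backs; the gripper's body (75 mm by 187 mm) begins 45 mm behind the grasp point.
Start: joints at [-1.208, 0.689, -0.195, 1.565, 0.157, 0.902, -0.215], TCP at [0.202, 0.592, 0.239] pointing down, gripper open.
Joint ranges: [-3.01, 3.01], [-0.46, 2.08], [-1.47, 1.51], [0.13, 2.56], [-1, 4.14], [0.04, 2.09], [-2.66, 2.66]. Speed limits (rad/s): [2.57, 2.57, 3.14, 3.14, 3.14, 3.14, 3.14].

## Interface

Orientations are given as a unit quaternion [x, y, z, w].
In Python, from plant import r gives the robot as it stands. The module is installed in compiled form; this text tells all that it offers.
- The arm moves only by the shell command python3 -m pendant 'ROWS' [FORCE]. ROWS is JSON, one flat list of numbers, 7 for each row, row after row: the opening, from 0 (shut) to 1 (fully open), then the shift along the tool's x, y, z scaled (see below), then the turn, a rotation vector about the tool's x, y, z scaled (see below). A call has 1 to 12 rows; each row is the pose to reach, as a shift and turn from the pose commanded when the call began, along the tool's axes at that moment; what a row does not reach only later rows make up. The controller multiplies each number of a shift by 0.15 m and each number of a turn by pi/2 rad. A row lasts 1/10 s, in which the tool goes at most 50 mm and 8.59 degrees, less where a joint would pass 70% of its speed; a pose out of reach is approached as far as the arm can. A call with a number of a shift or a turn outside -1 to 1 is refused whole. A call with a gripper value outside its range is refused whole. The fingers move at their own pace and stop on an object; FORCE is the grip in N (left out, the last holds). Time passes only in rows, so rows that repeat a pose let the fingers close. It gives the time, the measured TCP pose, the force, the opening and the grip force at its end, in the units of the state.
- r.get_state(): the state, without advancing time (a new reading comes with each control period).
- r.snapshot(name): name is "scene" or "top" or "wrist"; returns a dict with "img" (480x640x3 uint8, red, green, blue), "mtx" (3x3 intrinsics, pixels), "k1" (the pictures are not rectified: a ray, as slopes to the right and down, at radius r is drawn at 1 + k1 r^2 times it, then the intrinsics apply), "cam_to_world" (4x4, takes a point from camera to world coordinates). Camera axes: x right, y up, looking along -z (the intrinsics and any distortion apply to the point x, -y, -z); pixel columns grow to the right and rows downward; lengths in m; the calibration is good to about 2 mm. A picture is of the moment at which its call begins. There is no depth.
- r.finish_job(): hands the job in; it is judged then, once.
The state is a dict: "clock": time; "q": joint angles; "qd": joint speeds; "joint_torque": joint torques, N m; "tool_pos": TCP position; "eef_rot": TCP orientation; "contact_force": force on the tool from outside, world axes, zero at the start; "moment": the same for the moment, N m; "opening": opening from 0.0 (shut) to 1.0 (fully open); "finger_force": force on a finger pad.
Only numpy, scipy, OpenCV 4.12 (cv2) and the standard library are available. Lean on these libraries where they do the work, as an engineer would, in place of code of your own. Each camera call takes 0.05 s, during which the arm holds its last target. There are 200 camera calls.

## Working session

There is one attempt and no reset: what is moved stays moved. The work goes in short steps, Python scripts to look and compute and a shell command to move; the robot and the scene stay as the last step left them, time stands still between calls to the robot, and variables do not carry over. Pictures are saved under pics/ and viewed, at most 14 in all, crops included, and the job is handed in when it is done.

```bash
ls; mkdir -p pics
cat > h.py <<'E'
import numpy as np, cv2
from plant import r
from scipy.spatial.transform import Rotation as R
def snap(n,f=None):
    s=r.snapshot(n)
    if f: cv2.imwrite('pics/'+f,s['img'][:,:,::-1])
    return s
def ray(s,u,v):
    K=np.array(s['mtx']);T=np.array(s['cam_to_world'])
    x,y=(u-K[0,2])/K[0,0],(v-K[1,2])/K[1,1]
    xd,yd=x,y
    for _ in range(20):
        k=1+s['k1']*(x*x+y*y); x,y=xd/k,yd/k
    d=T[:3,:3]@np.array([x,-y,-1.]); return T[:3,3],d/np.linalg.norm(d)
def onz(s,u,v,z):
    o,d=ray(s,u,v); return o+d*(z-o[2])/d[2]
def proj(s,p):
    K=np.array(s['mtx']);T=np.array(s['cam_to_world'])
    c=T[:3,:3].T@(np.array(p)-T[:3,3]); x,y=c[0]/-c[2],-c[1]/-c[2]
    k=1+s['k1']*(x*x+y*y); return np.array([K[0,0]*x*k+K[0,2],K[1,1]*y*k+K[1,2]])
def tri(s1,p1,s2,p2):
    o1,d1=ray(s1,*p1);o2,d2=ray(s2,*p2)
    A=np.stack([d1,-d2],1);t=np.linalg.lstsq(A,o2-o1,rcond=None)[0]
    a,b=o1+d1*t[0],o2+d2*t[1]; return (a+b)/2,np.linalg.norm(a-b)
E
python3 - <<'E'
from h import *
import pickle
np.set_printoptions(precision=4,suppress=True)
d={}
for n in('scene','top','wrist'):
    d[n]=snap(n,n+'0.png'); print(n,np.array(d[n]['mtx']).tolist(),d[n]['k1'],np.array(d[n]['cam_to_world']).round(3).tolist())
pickle.dump(d,open('s0.pkl','wb'))
print(r.get_state())
E
```

```text
pics
scene [[501.1340142658189, 0.0, 317.6843434388893], [0.0, 501.1340142658189, 242.29724115590426], [0.0, 0.0, 1.0]] -0.1003686308315361 [[0.126, -0.699, 0.704, 1.447], [0.992, 0.081, -0.096, -0.16], [0.01, 0.711, 0.703, 0.959], [0.0, 0.0, 0.0, 1.0]]
top [[532.9154607469366, 0.0, 317.82918508908585], [0.0, 532.9154607469366, 248.39402574373403], [0.0, 0.0, 1.0]] -0.14133758965664045 [[-0.013, 0.999, -0.04, 0.5], [-1.0, -0.013, -0.01, -0.049], [-0.011, 0.04, 0.999, 1.524], [0.0, 0.0, 0.0, 1.0]]
wrist [[418.56455162885976, 0.0, 313.46771905238654], [0.0, 418.56455162885976, 237.0352509537786], [0.0, 0.0, 1.0]] -0.07532557680475314 [[0.323, -0.906, -0.274, 0.13], [0.947, 0.308, 0.094, 0.615], [-0.001, -0.29, 0.957, 0.385], [0.0, 0.0, 0.0, 1.0]]
{'clock': 0.15, 'q': array([-1.2082,  0.6898, -0.1946,  1.566 ,  0.1573,  0.9025, -0.2151]), 'qd': array([ 0.0001, -0.0029,  0.0005, -0.0012,  0.0007, -0.0003,  0.0013]), 'joint_torque': array([ -0.0016, -52.7863,  -1.2687, -15.3587,  -0.0526,   0.0039,
         0.0001]), 'tool_pos': array([0.2017, 0.5911, 0.2381]), 'eef_rot': array([ 0.1636,  0.9865, -0.0007, -0.0001]), 'contact_force': array([-0.2211,  0.0568, -0.3753]), 'moment': array([ 0.0528, -0.0124, -0.0573]), 'finger_force': 0.0, 'opening': 0.9989355741063002}
```

View pics/top0.png

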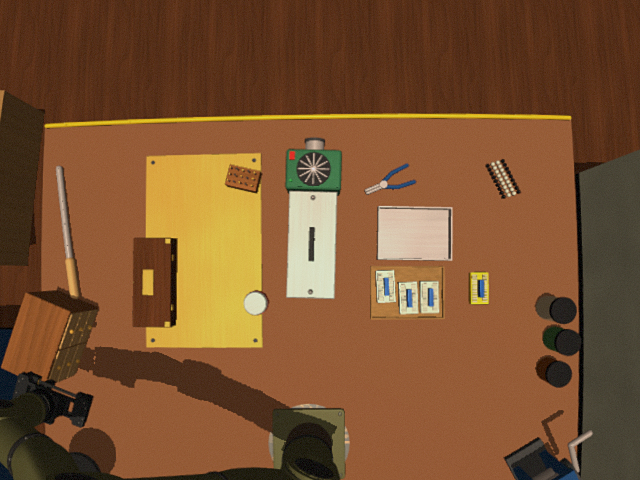

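View pics/scene0.png

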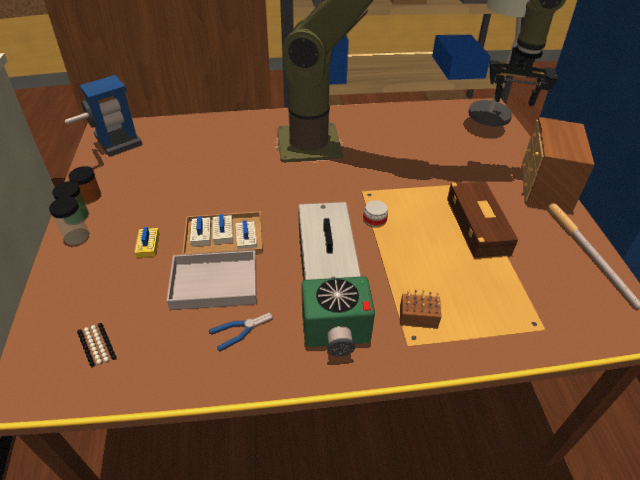

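The top picture shows:
- cover plate (286–338, 191–298), handle at (311, 244)
- green fan at (313, 170)
- tool case (133–177, 237–327), front face at column 177
- steel tray (378–452, 207–260)
- carton (372–443, 266–319), holding three fresh cassettes with ribs at (386, 286), (408, 297) and (430, 297)

Things that could be mistaken for what I want:
- The yellow cassette at (479, 288) is shaped like a fresh cassette. It stands outside the carton, so I won't touch it.
- The brown chest at (50, 335) could pass for the tool case. The tool case is the one with brass fittings at (155, 282).
- The white bead strip at (502, 178) is not a cassette.

```bash
cat > m0.py <<'E'
from h import *
import pickle
np.set_printoptions(precision=4,suppress=True)
d=pickle.load(open('s0.pkl','rb'));t,c=d['top'],d['scene']
def blobs(s,lo,hi,box,amin=20):
    hsv=cv2.cvtColor(s['img'],cv2.COLOR_RGB2HSV);m=cv2.inRange(hsv,lo,hi)
    k=np.zeros_like(m);x0,y0,x1,y1=box;k[y0:y1,x0:x1]=m[y0:y1,x0:x1]
    cs,_=cv2.findContours(k,cv2.RETR_EXTERNAL,cv2.CHAIN_APPROX_NONE)
    return sorted([q for q in cs if cv2.contourArea(q)>=amin],key=cv2.contourArea,reverse=True)
def rect(s,cn,z):
    P=np.array([onz(s,*p,z)[:2] for p in cn[:,0,:].astype(float)]).astype(np.float32)
    (cx,cy),(w,h),a=cv2.minAreaRect(P); return np.array([cx,cy,w,h,a])
def mom(cn):
    m=cv2.moments(cn);return m['m10']/m['m00'],m['m01']/m['m00']
if __name__=='__main__':
    print('plate',rect(t,blobs(t,(0,0,150),(180,60,255),(280,185,345,303),500)[0],.09))
    hb=blobs(t,(0,0,0),(180,255,60),(300,215,322,275))[0];print('handle',mom(hb),rect(t,hb,.124))
    sb=blobs(c,(0,0,0),(180,255,60),(315,212,340,258))[0];print('handle scene',mom(sb),cv2.boundingRect(sb),tri(t,mom(hb),c,mom(sb)))
    for n,s,b in(('t',t,(370,262,500,322)),('c',c,(130,205,265,260))):
        for q in blobs(s,(100,120,60),(130,255,255),b,8): print('rib',n,mom(q),cv2.contourArea(q),rect(s,q,.05) if n=='t' else '')
    for q in blobs(t,(0,0,90),(180,70,255),(372,200,458,264),300): print('tray',cv2.boundingRect(q),rect(t,q,.035))
    # case: dark
    for q in blobs(t,(0,0,0),(30,255,110),(125,230,180,332),300): print('case',cv2.boundingRect(q),rect(t,q,.062))
    im=t['img'][:,:,::-1]
    a=cv2.resize(im[160:330,120:345],None,fx=3,fy=3,interpolation=cv2.INTER_CUBIC)
    cv2.imwrite('pics/cropA.png',a)
    b=cv2.resize(c['img'][:,:,::-1][185:285,120:345],None,fx=3.5,fy=3.5,interpolation=cv2.INTER_CUBIC)
    cv2.imwrite('pics/cropB.png',b)
E
python3 m0.py
```

```text
plate [ 0.5686 -0.0171  0.1291  0.2873 87.7066]
handle (311.4119496855346, 242.17924528301887) [ 0.569  -0.0168  0.0105  0.0816 89.292 ]
handle scene (327.8175895765472, 235.26492942453854) (324, 219, 9, 34) (array([ 0.5734, -0.0168,  0.108 ]), np.float64(0.001516058972409641))
rib t (481.1478260869565, 287.68405797101445) 57.5 [ 0.4422 -0.4877  0.0115  0.0446 88.9633]
rib t (408.94025157232704, 297.9433962264151) 53.0 [ 0.4181 -0.2843  0.0111  0.0443 89.1509]
rib t (430.5, 297.0) 48.0 [ 0.4199 -0.3444  0.0084  0.0444 89.1094]
rib t (386.26666666666665, 286.26666666666665) 45.0 [ 0.4524 -0.2217  0.0449  0.0103  3.2362]
rib c (144.6124031007752, 235.609819121447) 64.5 
rib c (198.79579579579578, 224.75075075075074) 55.5 
rib c (221.42592592592592, 222.87777777777777) 45.0 
rib c (245.22348484848482, 229.4090909090909) 44.0 
tray (377, 206, 75, 55) [ 0.5997 -0.3051  0.2092  0.15   88.3864]
case (132, 238, 45, 89) [ 0.4704  0.424   0.1265  0.2465 89.3372]
```

View pics/cropA.png

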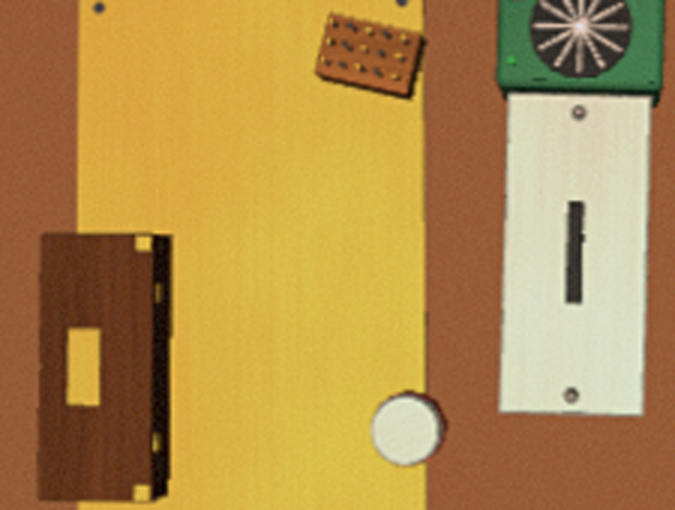

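View pics/cropB.png

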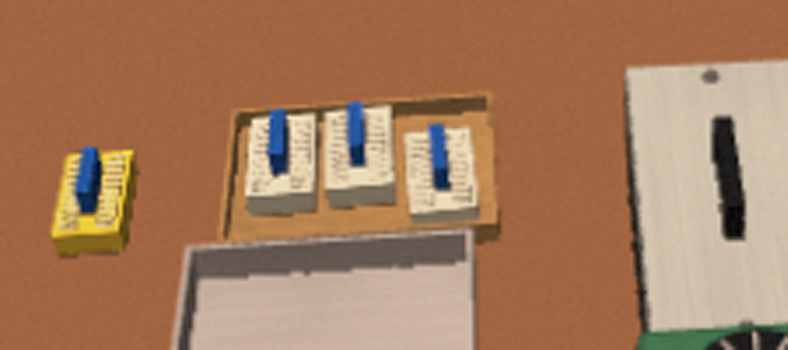

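The crops confirm the choices. The cover has two pin tips at crop (578, 112) and (571, 395), with the handle between them. The case's front top edge runs at crop x≈153. The carton holds the three white and blue cassettes, and the yellow one lies outside it. I'll move over the cover and look from close by.

```bash
python3 -m pendant '[1,-1,-0.84,0,0,0,-0.185, 1,-1,-0.84,0,0,0,-0.185, 1,-1,-0.84,0,0,0,-0.185, 1,-1,-0.84,0,0,0,-0.185, 1,-1,-0.84,0,0,0,-0.185]'
python3 -m pendant '[1,-0.63,-0.954,0,0,0,0, 1,-0.63,-0.954,0,0,0,0, 1,-0.63,-0.954,0,0,0,0, 1,-0.63,-0.954,0,0,0,0]'
python3 -m pendant '[1,-0.63,-0.954,0,0,0,0, 1,-0.63,-0.954,0,0,0,0, 1,-0.63,-0.954,0,0,0,0, 1,-0.63,-0.954,0,0,0,0]'
python3 -m pendant '[1,-0.63,-0.954,0,0,0,0, 1,-0.63,-0.954,0,0,0,0, 1,-0.63,-0.954,0,0,0,0, 1,-0.63,-0.954,0,0,0,0, 1,-0.63,-0.954,0,0,0,0, 1,-0.63,-0.954,0,0,0,0]'
cat > go.py <<'E'
# usage: go.py x y z yaw_deg(of tool y axis from world y, tool down) -> shift/turn in pendant units from now
from h import *
import sys
st=r.get_state();p=np.array(st['tool_pos']);q=R.from_quat(st['eef_rot'])
def tgt(yaw,tilt=0): return R.from_euler('z',yaw,degrees=True)*R.from_euler('x',tilt,degrees=True)*R.from_quat([0,1,0,0])
def go(x,y,z,yaw,tilt=0):
    d=q.inv().apply(np.array([x,y,z])-p)/.15; w=(q.inv()*tgt(yaw,tilt)).as_rotvec()/(np.pi/2)
    print('shift',d.round(3),'turn',w.round(3))
if __name__=='__main__':
    print('at',p.round(4),(q*R.from_quat([0,1,0,0]).inv()).as_rotvec(degrees=True).round(2),'t',round(st['clock'],1))
    if len(sys.argv)>4: go(*map(float,sys.argv[1:]))
E
python3 - <<'E'
from h import *
import pickle
s=snap('wrist','w1.png');pickle.dump(s,open('w1.pkl','wb'))
E
python3 go.py .5686 -.0171 .24 -2.3
```

```text
clock: 0.65
tool_pos: [0.3079, 0.4163, 0.2382]
eef_rot: [0.024, 1.0, -0.004, 0.001]
contact_force: [0.1, 0.9, -0.0]
opening: 1.002
finger_force: 0.0
clock: 1.05
tool_pos: [0.3941, 0.2728, 0.2384]
eef_rot: [0.022, 1.0, -0.002, 0.0]
contact_force: [1.2, 0.3, -1.2]
opening: 0.999
finger_force: 0.0
clock: 1.45
tool_pos: [0.4832, 0.126, 0.2384]
eef_rot: [0.022, 1.0, -0.001, 0.0]
contact_force: [0.2, 0.6, -0.5]
opening: 0.997
finger_force: 0.0
clock: 2.05
tool_pos: [0.5697, -0.0147, 0.2384]
eef_rot: [0.019, 1.0, 0.001, -0.0]
contact_force: [0.3, 0.4, -0.4]
opening: 0.999
finger_force: 0.0
at [ 0.5694 -0.0137  0.2386] [ 0.09  0.05 -2.05] t 2.1
shift [ 0.004 -0.023 -0.01 ] turn [ 0.001 -0.001  0.003]
```

View pics/w1.png

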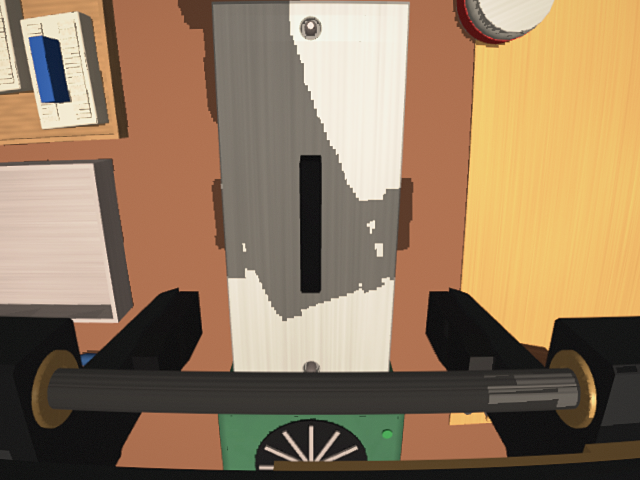

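The wrist picture shows the handle at (311, 155–292), the near pin at (311, 27) and the far pin at (311, 367). Next I'll compute the handle and pin positions from this view and the top view.

```bash
python3 - <<'E'
from m0 import *
w=pickle.load(open('w1.pkl','rb'))
hb=blobs(w,(0,0,0),(180,255,45),(285,140,335,310),500)[0]
print('handle',rect(w,hb,.124),mom(hb))
th=blobs(t,(0,0,0),(180,255,60),(300,215,322,275))[0]
print('tri w-top',tri(w,mom(hb),t,mom(th)))
for u,v in((311,25),(311,365)): print('pin',onz(w,u,v,.099))
tp=[(312.7,197.3),(310.3,291.7)]
print('pin tri near',tri(w,(311,25),t,tp[1]),'far',tri(w,(311,365),t,tp[0]))
for q in (tp[0],tp[1]): print('pin top',onz(t,*q,.099))
# case corners from top
for n,u,v in(('FF',171.7,238.3),('FN',170,326),('BF',134,237.7),('BN',132.7,326.7)): print('case',n,onz(t,u,v,.062))
# case front edge in scene: check via sceen
E
python3 go.py .5686 -.0171 .24 -2.3
```

```text
handle [ 0.5666 -0.0165  0.0131  0.092  88.112 ] (310.1725578205847, 222.95966585624336)
tri w-top (array([ 0.5745, -0.0169,  0.0846]), np.float64(0.00021987131167745707))
pin [ 0.4415 -0.011   0.099 ]
pin [ 0.6871 -0.0206  0.099 ]
pin tri near (array([ 0.4412, -0.0118,  0.0968]), np.float64(0.001743433598213686)) far (array([ 0.6965, -0.0215,  0.085 ]), np.float64(0.0010254543768777196))
pin top [ 0.6945 -0.0223  0.099 ]
pin top [ 0.4414 -0.0127  0.099 ]
case FF [0.5918 0.3728 0.062 ]
case FN [0.3481 0.3793 0.062 ]
case BF [0.5951 0.4816 0.062 ]
case BN [0.3459 0.4868 0.062 ]
at [ 0.5694 -0.0137  0.2386] [ 0.09  0.05 -2.05] t 2.1
shift [ 0.004 -0.023 -0.01 ] turn [ 0.001 -0.001  0.003]
```

```bash
python3 -m pendant '[1,0.009,-0.021,0.6,0,0,0.003, 1,0.009,-0.021,0.6,0,0,0.003, 1,0.009,-0.021,0.75,0,0,0.003, 1,0.009,-0.021,0.85,0,0,0.003, 1,0.009,-0.021,0.937,0,0,0.003, 1,0.009,-0.021,0.937,0,0,0.003, 1,0.009,-0.021,0.937,0,0,0.003]' 
python3 -m pendant '[0,0,0,0,0,0,0, 0,0,0,0,0,0,0, 0,0,0,0,0,0,0, 0,0,0,0,0,0,0, 0,0,0,0,0,0,0, 0,0,0,0,0,0,0, 0,0,0,0,0,0,0, 0,0,0,0,0,0,0]' 55
python3 -m pendant '[0,0,0,-0.05,0,0,0, 0,0,0,-0.1,0,0,0, 0,0,0,-0.15,0,0,0, 0,0,0,-0.25,0,0,0, 0,0,0,-0.4,0,0,0, 0,0,0,-0.6,0,0,0, 0,0,0,-0.8,0,0,0, 0,0,0,-0.8,0,0,0]'
python3 go.py .568 -.0169 .22 -2.2
```

```text
clock: 2.8
tool_pos: [0.5687, -0.018, 0.0986]
eef_rot: [0.021, 1.0, 0.0, 0.0]
contact_force: [-0.1, -0.2, -1.2]
opening: 1.0
finger_force: 0.0
clock: 3.6
tool_pos: [0.5685, -0.019, 0.0981]
eef_rot: [0.021, 1.0, 0.0, -0.0]
contact_force: [0.2, -0.3, 0.0]
opening: 0.297
finger_force: 0.0
clock: 4.4
tool_pos: [0.571, -0.0189, 0.2222]
eef_rot: [0.022, 1.0, 0.0, 0.004]
contact_force: [1.1, 0.5, -4.1]
opening: 0.155
finger_force: 55.0
at [ 0.571  -0.0189  0.2222] [ 0.04 -0.46 -2.49] t 4.4
shift [0.02  0.012 0.014] turn [ 0.     0.005 -0.003]
```

Run:
```python
from h import *
import pickle
s=snap('wrist','w2.png');pickle.dump(s,open('w2.pkl','wb'))
```

```text
(no output)
```

View pics/w2.png

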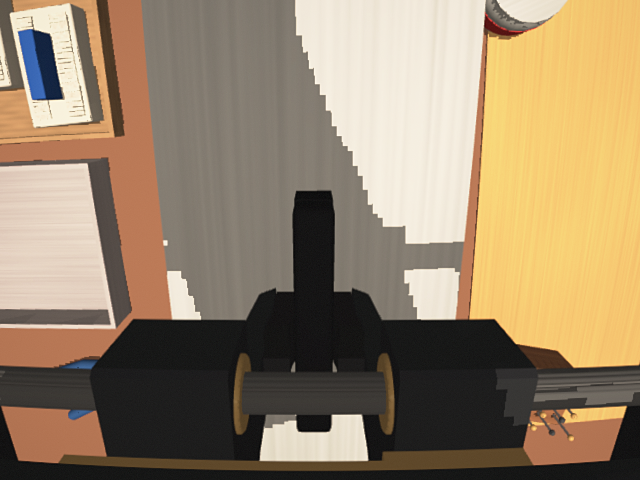

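The gripper holds the handle and the plate hangs level, with its edges at about (160, 200) and (468, 200). Next I'll find the plate's height from its known 126 mm width, so I know where on the bar the fingers sit.

```bash
python3 - <<'E'
from h import *
import pickle
from scipy.optimize import brentq
s=pickle.load(open('w2.pkl','rb'));hsv=cv2.cvtColor(s['img'],cv2.COLOR_RGB2HSV)
for v in(10,60,110,160,210,250,290):
    m=hsv[v,:,1]<60; m[:120]=0; m[500:]=0; 
    # walk out from the centre-left/right
    l=200
    while m[l]: l-=1
    q=430
    while m[q] and q<500: q+=1
    f=lambda z: np.linalg.norm(onz(s,l+.5,v,z)-onz(s,q-.5,v,z))-.126
    z=brentq(f,0,.3); a,b=onz(s,l+.5,v,z),onz(s,q-.5,v,z); print(v,l,q,'z top',round(z,4),((a+b)/2).round(4))
E
python3 go.py .4704 .38 .3 -1
```

```text
10 141 500 z top 0.2095 [ 0.4607 -0.0113  0.2095]
60 145 481 z top 0.2024 [ 0.4767 -0.0147  0.2024]
110 149 477 z top 0.2029 [ 0.495  -0.0155  0.2029]
160 154 472 z top 0.2027 [ 0.5142 -0.0163  0.2027]
210 160 467 z top 0.2024 [ 0.5348 -0.017   0.2024]
250 164 463 z top 0.2028 [ 0.552  -0.0178  0.2028]
290 168 459 z top 0.2035 [ 0.5701 -0.0185  0.2035]
at [ 0.5695 -0.0192  0.2199] [ 0.01 -0.23 -2.48] t 4.5
shift [ 0.773  2.63  -0.537] turn [ 0.     0.003 -0.016]
```

Plate top is at z=.2028, so the fingertips are level with the bottom of the bar, which is a good grip. I'll carry it to in front of the case and tilt it there.

```bash
python3 -m pendant '[0,0.05,0.1,-0.1,0,0,0, 0,0.12,0.3,-0.2,0,0,0, 0,0.2,0.55,-0.3,0,0,0, 0,0.28,0.8,-0.337,0,0,0, 0,0.35,1,-0.337,0,0,0]'
python3 -m pendant '[0,0.08,0.25,0,0,0,-0.012, 0,0.16,0.5,0,0,0,-0.012, 0,0.25,0.75,0,0,0,-0.012, 0,0.34,0.95,0,0,0,-0.012, 0,0.4,1,0,0,0,-0.012, 0,0.4,1,0,0,0,-0.012]'
python3 -m pendant '[0,0,0.05,0,-0.08,0,0, 0,0,0.1,0,-0.17,0,0, 0,0,0.1,0,-0.26,0,0, 0,0,0.1,0,-0.35,0,0, 0,0,0.1,0,-0.44,0,0, 0,0,0.1,0,-0.53,0,0, 0,0,0.1,0,-0.61,0,0, 0,0,0.1,0,-0.667,0,0, 0,0,0.1,0,-0.667,0,0, 0,0,0.1,0,-0.667,0,0]'
python3 go.py .47 .31 .10 -1.4 60; python3 -c "
from plant import r
print(r.get_state()['q'].round(2))"
```

```text
clock: 4.95
tool_pos: [0.5205, 0.137, 0.2692]
eef_rot: [0.02, 1.0, 0.001, -0.0]
contact_force: [0.1, -0.3, -3.7]
opening: 0.152
finger_force: 55.0
clock: 5.55
tool_pos: [0.4657, 0.2876, 0.2681]
eef_rot: [0.009, 1.0, -0.0, -0.002]
contact_force: [0.2, -0.6, -3.6]
opening: 0.151
finger_force: 55.0
clock: 6.55
tool_pos: [0.4697, 0.2992, 0.2675]
eef_rot: [0.012, 0.867, 0.499, 0.006]
contact_force: [0.6, -0.5, -2.8]
opening: 0.151
finger_force: 55.0
at [0.4697 0.2992 0.2675] [59.87 -0.67 -1.41] t 6.5
shift [-0.002 -0.93   0.623] turn [-0.001  0.    -0.002]
[ 0.54  1.06 -1.26  2.13 -0.08  0.1   1.39]
```

```bash
python3 -m pendant '[0,0,-0.2,0.13,0,0,0, 0,0,-0.45,0.3,0,0,0, 0,0,-0.7,0.47,0,0,0, 0,0,-0.93,0.623,0,0,0, 0,0,-0.93,0.623,0,0,0, 0,0,-0.93,0.623,0,0,0]'
python3 go.py .47 .345 .071 -1.4 60; python3 -c "
from h import *
import pickle
print(r.get_state()['q'].round(2),r.get_state()['contact_force'].round(1))
s=snap('scene','c2.png');pickle.dump(s,open('c2.pkl','wb'))
im=s['img'][:,:,::-1][130:300,330:560];cv2.imwrite('pics/c2c.png',cv2.resize(im,None,fx=3,fy=3,interpolation=cv2.INTER_CUBIC))"
```

```text
clock: 7.15
tool_pos: [0.4431, 0.3047, 0.1565]
eef_rot: [-0.022, 0.866, 0.498, -0.037]
contact_force: [-1.5, 0.8, -3.2]
opening: 0.152
finger_force: 55.0
at [0.4431 0.3047 0.1565] [59.72  4.39  2.64] t 7.2
shift [-0.222 -0.357  0.502] turn [-0.003 -0.068  0.009]
[ 0.51  1.34 -1.26  2.12  0.98  0.17  0.55] [-1.5  0.8 -3.2]
```

View pics/c2c.png

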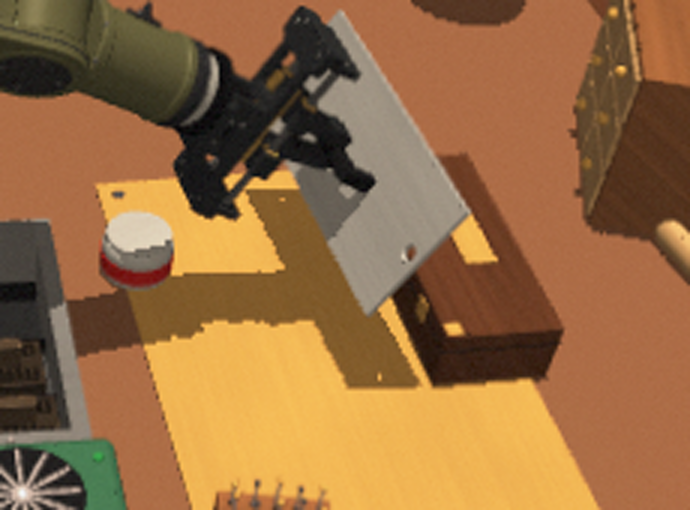

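The plate is tilted in front of the case, its lower edge above the bench at crop (370, 310). The wrist is close to its limit at 60°, so I'll try 54°.

```bash
python3 go.py .47 .31 .12 -1.4 54
```

```text
at [0.4413 0.3039 0.1536] [59.58  4.6   2.69] t 7.2
shift [-0.203 -0.173  0.131] turn [ 0.062 -0.07   0.012]
```

```bash
python3 -m pendant '[0,-0.1,-0.08,0.06,0.03,-0.035,0.006, 0,-0.203,-0.173,0.131,0.062,-0.07,0.012, 0,-0.203,-0.173,0.131,0.062,-0.07,0.012, 0,-0.203,-0.173,0.131,0.062,-0.07,0.012, 0,-0.203,-0.173,0.131,0.062,-0.07,0.012, 0,-0.203,-0.173,0.131,0.062,-0.07,0.012]'
python3 go.py .47 .31 .12 -1.4 54; python3 -c "
from plant import r
print(r.get_state()['q'].round(2),r.get_state()['contact_force'].round(1))"
```

```text
clock: 7.8
tool_pos: [0.4708, 0.3111, 0.1235]
eef_rot: [0.013, 0.889, 0.457, 0.006]
contact_force: [0.2, 0.3, -4.3]
opening: 0.149
finger_force: 55.0
at [0.4708 0.3111 0.1235] [54.44 -0.67 -1.54] t 7.8
shift [ 0.005 -0.023  0.008] turn [ 0.005  0.001 -0.002]
[ 0.48  1.4  -1.31  2.14  1.8   0.32 -0.28] [ 0.2  0.3 -4.3]
```

```bash
python3 go.py .47 .335 .068 -1.4 54;  python3 go.py .47 .345 .066 -1.4 54
```

```text
at [0.4708 0.3111 0.1235] [54.44 -0.67 -1.54] t 7.8
shift [ 0.009 -0.208  0.345] turn [ 0.005  0.001 -0.002]
at [0.4708 0.3111 0.1235] [54.44 -0.67 -1.54] t 7.8
shift [ 0.011 -0.18   0.407] turn [ 0.005  0.001 -0.002]
```

```bash
python3 -m pendant '[0,0.005,-0.1,0.17,0.005,0,-0.002, 0,0.009,-0.17,0.28,0.005,0,-0.002, 0,0.009,-0.208,0.345,0.005,0,-0.002, 0,0.009,-0.208,0.345,0.005,0,-0.002, 0,0.009,-0.208,0.345,0.005,0,-0.002]'
python3 -m pendant '[0,0.002,0.007,0.015,0,0,0, 0,0.002,0.014,0.03,0,0,0, 0,0.002,0.028,0.062,0,0,0, 0,0.002,0.028,0.062,0,0,0]'
python3 go.py .47 .349 .0645 -1.4 54; python3 -c "
from plant import r
print(r.get_state()['q'].round(2),r.get_state()['contact_force'].round(1))"
```

```text
clock: 8.3
tool_pos: [0.47, 0.3351, 0.0682]
eef_rot: [0.012, 0.89, 0.455, 0.006]
contact_force: [0.1, -0.2, -3.7]
opening: 0.15
finger_force: 55.0
clock: 8.7
tool_pos: [0.4697, 0.3458, 0.0657]
eef_rot: [0.013, 0.89, 0.455, 0.006]
contact_force: [0.2, 0.2, -3.8]
opening: 0.149
finger_force: 55.0
at [0.4697 0.3458 0.0657] [54.19 -0.72 -1.49] t 8.7
shift [-0.001  0.006  0.022] turn [ 0.002  0.002 -0.002]
[ 0.42  1.56 -1.34  2.11  1.98  0.44 -0.36] [ 0.2  0.2 -3.8]
```

```bash
python3 -m pendant '[0,0,-0.005,0.004,0,0,0, 0,0,-0.011,0.008,0,0,0, 0,0,-0.016,0.012,0,0,0, 0,0,-0.016,0.012,0,0,0]'
python3 -m pendant '[0,0,0.003,0.007,0,0,0, 0,0,0.007,0.014,0,0,0, 0,0,0.009,0.02,0,0,0, 0,0,0.009,0.02,0,0,0]'
python3 go.py .47 .349 .0645 -1.4 54
```

```text
clock: 9.1
tool_pos: [0.4698, 0.3463, 0.0654]
eef_rot: [0.012, 0.889, 0.458, 0.007]
contact_force: [-0.7, -3.1, 6.4]
opening: 0.155
finger_force: 55.2
clock: 9.5
tool_pos: [0.4701, 0.3485, 0.0652]
eef_rot: [0.012, 0.889, 0.457, 0.007]
contact_force: [-0.6, -12.3, 12.0]
opening: 0.154
finger_force: 55.6
at [0.4701 0.3485 0.0652] [54.43 -0.87 -1.42] t 9.5
shift [ 0.    -0.002  0.005] turn [ 0.005  0.003 -0.   ]
```

```bash
python3 -m pendant '[0.2,0,0,0,0,0,0, 0.25,0,0,0,0,0,0, 0.35,0,0,0,0,0,0, 0.5,0,0,0,0,0,0, 0.5,0,0,0,0,0,0, 0.5,0,0,0,0,0,0]'
python3 -m pendant '[0.5,0,0,-0.06,0,0,0, 0.5,0,0,-0.15,0,0,0, 0.5,0,0,-0.3,0,0,0, 0.5,0,0,-0.5,0,0,0, 0.5,0,0,-0.75,0,0,0, 0.5,0,0,-0.75,0,0,0]'
python3 -c "
from h import *
import pickle
print(r.get_state()['q'].round(2),r.get_state()['contact_force'].round(1))
s=snap('scene','c3.png');pickle.dump(s,open('c3.pkl','wb'))
w=snap('wrist');pickle.dump(w,open('w3.pkl','wb'))
im=s['img'][:,:,::-1][130:300,330:560];a=cv2.resize(im,None,fx=2.3,fy=2.3,interpolation=cv2.INTER_CUBIC)
b=cv2.resize(w['img'][:,:,::-1],None,fx=.6,fy=.6)
c=np.zeros((600,560,3),np.uint8);c[:288,:384]=b;c[288:288+312,:529]=a[:312];cv2.imwrite('pics/c3c.png',c)"; python3 go.py .47 .2 .25 -1.4 0
```

```text
clock: 10.1
tool_pos: [0.4699, 0.3486, 0.0617]
eef_rot: [0.013, 0.89, 0.455, 0.006]
contact_force: [0.7, 0.6, 0.0]
opening: 0.503
finger_force: 0.0
clock: 10.7
tool_pos: [0.4698, 0.2525, 0.1295]
eef_rot: [0.015, 0.892, 0.452, 0.01]
contact_force: [0.7, -0.6, -0.3]
opening: 0.5
finger_force: 0.0
[ 0.54  1.25 -1.12  2.16  1.58  0.09 -0.04] [ 0.7 -0.6 -0.3]
at [0.4682 0.256  0.1283] [54.01 -0.92 -1.52] t 10.8
shift [-0.025  0.437 -0.778] turn [ 0.6    0.003 -0.003]
```

View pics/c3c.png

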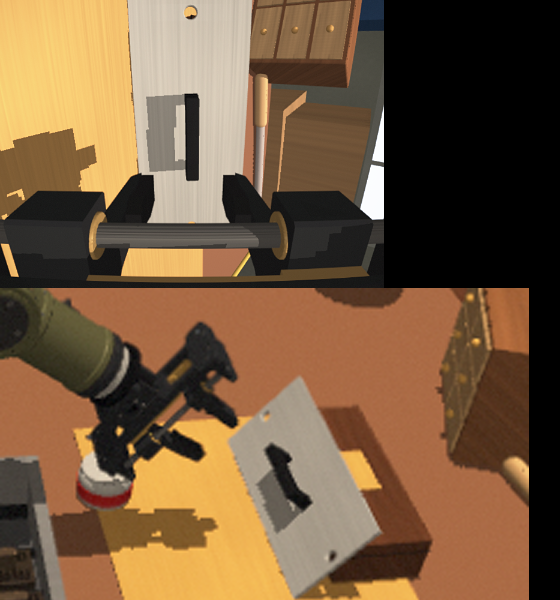

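The cover leans alone against the case, handle side up, with its long edge on the bench and the gripper clear. Now I'll turn upright and move over the open bay.

```bash
python3 -m pendant '[0.5,0,0.1,-0.3,0.02,0,0, 0.5,-0.02,0.25,-0.6,0.1,0,0, 1,-0.025,0.437,-0.778,0.19,0,0, 1,-0.025,0.437,-0.778,0.28,0,0, 1,-0.025,0.437,-0.778,0.37,0,0, 1,-0.025,0.437,-0.778,0.46,0,0, 1,-0.025,0.437,-0.778,0.55,0,0, 1,-0.025,0.437,-0.778,0.6,0,0, 1,-0.025,0.437,-0.778,0.6,0,0]'
python3 -m pendant '[1,-0.15,-0.25,0,0,0,0, 1,-0.3,-0.55,0,0,0,0, 1,-0.4,-0.85,0,0,0,0, 1,-0.45,-1,0,0,0,0, 1,-0.45,-1,0,0,0,0]'
python3 go.py .565 -.017 .25 -2.3; python3 -c "
from plant import r
print(r.get_state()['q'].round(2))"
```

```text
clock: 11.7
tool_pos: [0.4685, 0.2055, 0.2494]
eef_rot: [0.01, 1.0, 0.003, -0.0]
contact_force: [-1.2, 0.1, -0.5]
opening: 0.998
finger_force: 0.0
clock: 12.2
tool_pos: [0.5332, 0.0437, 0.2461]
eef_rot: [0.018, 1.0, 0.001, -0.002]
contact_force: [-0.4, 1.3, -0.2]
opening: 1.005
finger_force: 0.0
at [0.5332 0.0437 0.2461] [ 0.14  0.22 -2.11] t 12.2
shift [-0.226 -0.396 -0.027] turn [ 0.002 -0.002  0.002]
[ 0.49  0.83 -1.23  1.8   0.86  1.17  0.51]
```

```bash
python3 -m pendant '[1,-0.12,-0.2,0,0,0,0, 1,-0.226,-0.396,-0.027,0.002,0,0.002, 1,-0.226,-0.396,-0.027,0.002,0,0.002, 1,-0.226,-0.396,-0.027,0.002,0,0.002]'
python3 -c "
from h import *
import pickle
w=snap('wrist','w4.png');t=snap('top');pickle.dump((w,t),open('w4.pkl','wb'))
"; python3 go.py .565 -.017 .25 -2.3
```

```text
clock: 12.6
tool_pos: [0.5644, -0.0107, 0.2516]
eef_rot: [0.016, 1.0, 0.001, -0.001]
contact_force: [0.4, 0.6, 0.4]
opening: 1.003
finger_force: 0.0
at [ 0.5641 -0.0095  0.2522] [ 0.1   0.08 -1.64] t 12.7
shift [-0.007 -0.05   0.015] turn [ 0.001 -0.001  0.007]
```

View pics/w4.png

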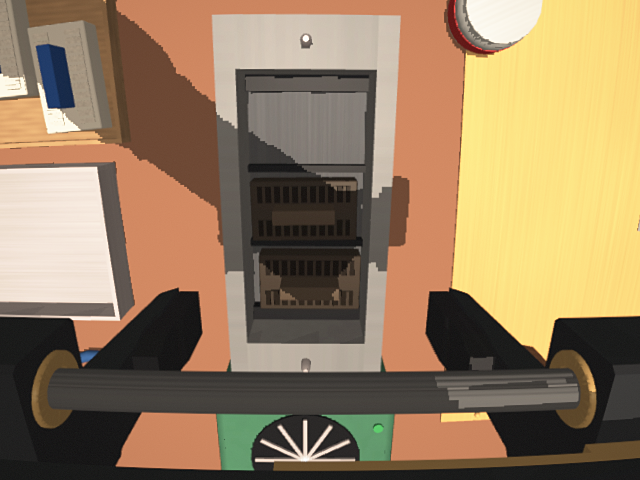

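The bay holds two used cassettes, in the middle cell at about (304, 210) and the far cell at about (309, 278). The near cell is empty. Pin tips are at (306, 39) and (306, 363). Next I'll compute the extractor frame and the rib positions.

```bash
cat > m4.py <<'E'
from m0 import *
w,t2=pickle.load(open('w4.pkl','rb'))
w1=pickle.load(open('w1.pkl','rb'))
if __name__=='__main__':
    g=w['img'].astype(int).sum(2)
    print('near pin w4',onz(w,306,38,.099),'w1',onz(w1,311,25,.099), tri(w,(306,38),w1,(311,25)))
    print('far pin',onz(w,306,363,.099))
    for n,u,v in(('NL',214,16),('NR',400,16)): print('rim',n,onz(w,u,v,.085))
    for n,u,v in(('NL',237,70),('NR',376,70)): print('bay',n,onz(w,u,v,.085))
    for n,u0,v0,u1,v1 in(('c1 frame',251,178,357,240),('c2 frame',260,249,360,310)):
        print(n,onz(w,(u0+u1)/2,(v0+v1)/2,.052), onz(w,u0,v0,.052),onz(w,u1,v1,.052))
    print('rib1',onz(w,303,217,.076))
    im=w['img'][:,:,::-1][10:380,200:410]
    im=cv2.convertScaleAbs(im,alpha=1.8,beta=10)
    a=cv2.resize(im,None,fx=1.6,fy=1.6,interpolation=cv2.INTER_CUBIC)
    b=cv2.resize(cv2.convertScaleAbs(t2['img'][:,:,::-1][185:305,280:345],alpha=1.8,beta=10),None,fx=4.6,fy=4.6,interpolation=cv2.INTER_CUBIC)
    c=np.zeros((592,660,3),np.uint8);c[:a.shape[0],:a.shape[1]]=a;c[:b.shape[0],345:345+b.shape[1]]=b;cv2.imwrite('pics/w4c.png',c)
E
python3 m4.py
```

```text
near pin w4 [ 0.4415 -0.0111  0.099 ] w1 [ 0.4415 -0.011   0.099 ] (array([ 0.4423, -0.011 ,  0.1035]), np.float64(0.00012690044603799148))
far pin [ 0.6885 -0.0201  0.099 ]
rim NL [ 0.4223 -0.0743  0.085 ]
rim NR [0.4264 0.0542 0.085 ]
bay NL [ 0.4588 -0.0608  0.085 ]
bay NR [0.4619 0.0375 0.085 ]
c1 frame [ 0.5688 -0.018   0.052 ] [ 0.5409 -0.0611  0.052 ] [0.5978 0.0269 0.052 ]
c2 frame [ 0.6334 -0.0151  0.052 ] [ 0.6033 -0.0578  0.052 ] [0.6651 0.0296 0.052 ]
rib1 [ 0.5698 -0.0184  0.076 ]
```

View pics/w4c.png

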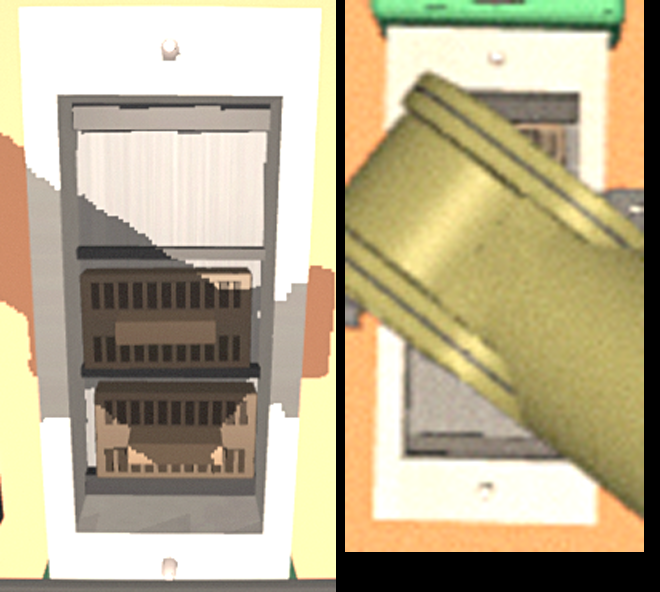

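Two used cassettes confirmed, with ribs running across the bay. I'll pick the far one first, tool turned 90° and fingers half open, keeping the body above the fan's 122 mm.

```bash
python3 -m pendant '[0.5,-0.1,0,0,0,0,-0.09, 0.5,-0.2,-0.02,0.1,0,0,-0.18, 0.5,-0.3,-0.04,0.15,0,0,-0.27, 0.5,-0.4,-0.04,0.2,0,0,-0.36, 0.5,-0.468,-0.04,0.25,0,0,-0.45, 0.5,-0.468,-0.04,0.3,0,0,-0.54, 0.5,-0.468,-0.04,0.35,0,0,-0.63, 0.5,-0.468,-0.04,0.35,0,0,-0.72, 0.5,-0.468,-0.04,0.35,0,0,-0.81, 0.5,-0.468,-0.04,0.35,0,0,-0.9, 0.5,-0.468,-0.04,0.35,0,0,-0.993, 0.5,-0.468,-0.04,0.35,0,0,-0.993]'
python3 -m pendant '[0.5,0,0,0,0,0,0, 0.5,0,0,0,0,0,0]'
python3 go.py .634 -.0165 .064 87.7
```

```text
clock: 13.9
tool_pos: [0.6346, -0.0177, 0.2]
eef_rot: [-0.693, 0.721, 0.001, 0.0]
contact_force: [-0.0, -0.1, -0.4]
opening: 0.505
finger_force: 0.0
clock: 14.1
tool_pos: [0.6349, -0.0188, 0.2001]
eef_rot: [-0.691, 0.722, 0.0, -0.0]
contact_force: [0.5, -0.9, 0.8]
opening: 0.5
finger_force: 0.0
at [ 0.6349 -0.0188  0.2001] [1.000e-02 3.000e-02 8.748e+01] t 14.1
shift [-0.015  0.006  0.907] turn [ 0.    -0.    -0.002]
```

```bash
python3 -m pendant '[0.5,-0.015,0.006,0.25,0,0,0, 0.5,-0.015,0.006,0.5,0,0,0, 0.5,-0.015,0.006,0.7,0,0,0, 0.5,-0.015,0.006,0.83,0,0,0, 0.5,-0.015,0.006,0.88,0,0,0, 0.5,-0.015,0.006,0.907,0,0,0, 0.5,-0.015,0.006,0.907,0,0,0]'
python3 -m pendant '[0,0,0,0,0,0,0, 0,0,0,0,0,0,0, 0,0,0,0,0,0,0, 0,0,0,0,0,0,0, 0,0,0,0,0,0,0, 0,0,0,0,0,0,0, 0,0,0,0,0,0,0, 0,0,0,0,0,0,0]' 40
python3 -m pendant '[0,0,0,-0.03,0,0,0, 0,0,0,-0.1,0,0,0, 0,0,0,-0.2,0,0,0, 0,0,0,-0.45,0,0,0, 0,0,0,-0.7,0,0,0, 0,0,0,-0.9,0,0,0, 0,0,0,-0.9,0,0,0]'
python3 go.py .602 -.243 .2 -1.6
```

```text
clock: 14.8
tool_pos: [0.6346, -0.0169, 0.0648]
eef_rot: [-0.692, 0.722, -0.0, 0.0]
contact_force: [-0.5, -0.5, 1.0]
opening: 0.496
finger_force: 0.0
clock: 15.6
tool_pos: [0.6344, -0.0172, 0.0644]
eef_rot: [-0.692, 0.722, -0.0, -0.0]
contact_force: [0.5, -0.5, 3.8]
opening: 0.132
finger_force: 40.0
clock: 16.3
tool_pos: [0.6361, -0.0152, 0.2053]
eef_rot: [-0.692, 0.722, -0.002, 0.004]
contact_force: [0.0, 0.1, 0.6]
opening: 0.133
finger_force: 40.0
at [ 0.6361 -0.0152  0.2053] [-0.22 -0.46 87.59] t 16.3
shift [1.527 0.163 0.03 ] turn [-0.002  0.005  0.991]
```

```bash
python3 -m pendant '[0,0.2,0,0,0,0,0, 0,0.45,0.05,0,0,0,0, 0,0.7,0.08,0,0,0,0.07, 0,0.8,0.08,0,0,0,0.15]'
python3 -m pendant '[0,0.2,0.05,0.03,0,0,0.08, 0,0.45,0.08,0.03,0,0,0.17, 0,0.65,0.083,0.03,0,0,0.26, 0,0.71,0.083,0.03,0,0,0.35, 0,0.71,0.083,0.03,0,0,0.44, 0,0.71,0.083,0.03,0,0,0.53, 0,0.71,0.083,0.03,0,0,0.62, 0,0.71,0.083,0.03,0,0,0.71, 0,0.71,0.083,0.03,0,0,0.8, 0,0.71,0.083,0.03,0,0,0.841, 0,0.71,0.083,0.03,0,0,0.841, 0,0.71,0.083,0.03,0,0,0.841]'
python3 go.py .602 -.243 .042 -1.6
```

```text
clock: 16.7
tool_pos: [0.6158, -0.1414, 0.1979]
eef_rot: [-0.598, 0.801, -0.0, -0.002]
contact_force: [0.2, 0.1, 0.6]
opening: 0.13
finger_force: 40.0
clock: 17.9
tool_pos: [0.5755, -0.2354, 0.1944]
eef_rot: [0.013, 1.0, -0.0, -0.001]
contact_force: [0.6, -0.3, -1.2]
opening: 0.129
finger_force: 40.0
at [ 0.5755 -0.2354  0.1944] [-0.02  0.08 -1.51] t 17.9
shift [-0.179 -0.046  1.016] turn [-0.    -0.001  0.001]
```

```bash
python3 -m pendant '[0,-0.09,-0.03,0.1,0,0,0, 0,-0.179,-0.046,0.3,0,0,0, 0,-0.179,-0.046,0.55,0,0,0, 0,-0.179,-0.046,0.8,0,0,0, 0,-0.179,-0.046,0.95,0,0,0, 0,-0.179,-0.046,1,0,0,0, 0,-0.179,-0.046,1,0,0,0]'
python3 go.py .602 -.243 .039 -1.6
python3 -c "
from h import *
import pickle
w=snap('wrist','w5.png');pickle.dump(w,open('w5.pkl','wb'))"
```

```text
clock: 18.6
tool_pos: [0.6022, -0.243, 0.0441]
eef_rot: [0.014, 1.0, 0.0, -0.001]
contact_force: [-0.6, -0.3, 0.0]
opening: 0.131
finger_force: 40.0
at [ 0.6022 -0.243   0.0441] [ 0.03  0.08 -1.61] t 18.6
shift [ 0.001 -0.     0.034] turn [ 0.    -0.001 -0.   ]
```

View pics/w5.png

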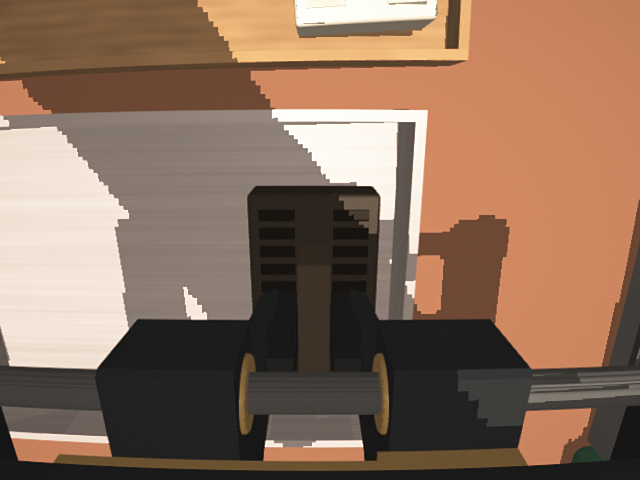

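The picture shows the used cassette held at (314, 250) inside the tray, clear of the wall at column 400. I'll lower it and release.

```bash
python3 -m pendant '[0,0,0,0.015,0,0,0, 0,0,0,0.032,0,0,0, 0,0,0,0.034,0,0,0, 0.3,0,0,0.034,0,0,0, 0.4,0,0,0.034,0,0,0, 0.4,0,0,0.034,0,0,0, 0.4,0,0,-0.1,0,0,0, 0.4,0,0,-0.35,0,0,0, 0.4,0,0,-0.7,0,0,0, 0.4,0,0,-1,0,0,0, 0.4,0,0,-1,0,0,0]'
python3 go.py .5685 -.0175 .2 87.7;python3 go.py .6 -.13 .2 87.7
```

```text
clock: 19.75
tool_pos: [0.6067, -0.2416, 0.2038]
eef_rot: [0.014, 1.0, -0.0, 0.006]
contact_force: [1.7, 0.8, -0.3]
opening: 0.401
finger_force: 0.0
at [ 0.6067 -0.2416  0.2038] [-0.04 -0.74 -1.61] t 19.8
shift [0.297 1.487 0.021] turn [-0.007  0.006 -0.992]
at [ 0.6067 -0.2416  0.2038] [-0.04 -0.74 -1.61] t 19.8
shift [0.066 0.743 0.024] turn [-0.007  0.006 -0.992]
```

```bash
python3 -m pendant '[0.5,0.05,0.2,0.02,0,0,-0.09, 0.5,0.1,0.5,0.02,0,0,-0.18, 0.5,0.15,0.75,0.02,0,0,-0.27, 0.5,0.15,0.9,0.02,-0.007,0.006,-0.36, 0.5,0.15,0.95,0.02,-0.007,0.006,-0.45, 0.5,0.15,0.95,0.02,-0.007,0.006,-0.54, 0.5,0.15,0.95,0.02,-0.007,0.006,-0.63, 0.5,0.15,0.95,0.02,-0.007,0.006,-0.72, 0.5,0.15,0.95,0.02,-0.007,0.006,-0.81, 0.5,0.15,0.95,0.02,-0.007,0.006,-0.9, 0.5,0.15,0.95,0.02,-0.007,0.006,-0.992, 0.5,0.15,0.95,0.02,-0.007,0.006,-0.992]'
python3 go.py .5688 -.0178 .2 87.7
```

```text
clock: 20.95
tool_pos: [0.584, -0.0999, 0.192]
eef_rot: [-0.693, 0.721, 0.005, -0.004]
contact_force: [-0.1, 0.1, -0.7]
opening: 0.5
finger_force: 0.0
at [ 0.584  -0.0999  0.192 ] [ 0.66  0.55 87.7 ] t 20.9
shift [-0.543  0.124 -0.051] turn [ 0.009  0.001 -0.   ]
```

Next is the middle cell's cassette. I'll move over it, descend to z=.059 and grip.

```bash
python3 -m pendant '[0.5,-0.2,0.05,0,0,0,0, 0.5,-0.45,0.11,0,0.009,0,0, 0.5,-0.543,0.124,0,0.009,0,0, 0.5,-0.543,0.124,0.1,0.009,0,0, 0.5,-0.543,0.124,0.4,0.009,0,0, 0.5,-0.543,0.124,0.65,0.009,0,0, 0.5,-0.543,0.124,0.8,0.009,0,0, 0.5,-0.543,0.124,0.87,0.009,0,0, 0.5,-0.543,0.124,0.88,0.009,0,0]'
python3 -m pendant '[0,0,0,0,0,0,0, 0,0,0,0,0,0,0, 0,0,0,0,0,0,0, 0,0,0,0,0,0,0, 0,0,0,0,0,0,0, 0,0,0,0,0,0,0, 0,0,0,0,0,0,0, 0,0,0,0,0,0,0]' 40
python3 go.py 0 0 0 0
python3 -m pendant '[0,0,0,-0.03,0,0,0, 0,0,0,-0.1,0,0,0, 0,0,0,-0.2,0,0,0, 0,0,0,-0.45,0,0,0, 0,0,0,-0.7,0,0,0, 0,0,0,-0.95,0,0,0, 0,0,0,-0.95,0,0,0]'
python3 go.py .6 -.308 .2 -1.6
```

```text
clock: 21.85
tool_pos: [0.5664, -0.0193, 0.058]
eef_rot: [-0.692, 0.722, 0.001, -0.001]
contact_force: [0.3, 1.3, 1.0]
opening: 0.501
finger_force: 0.0
clock: 22.65
tool_pos: [0.5678, -0.0178, 0.0607]
eef_rot: [-0.692, 0.722, -0.001, 0.001]
contact_force: [0.0, -1.8, 5.7]
opening: 0.13
finger_force: 40.0
at [ 0.5678 -0.0178  0.0607] [-8.000e-02 -1.300e-01  8.763e+01] t 22.6
shift [0.038 3.788 0.396] turn [-0.001  0.001  0.974]
clock: 23.35
tool_pos: [0.5691, -0.0157, 0.2088]
eef_rot: [-0.693, 0.721, -0.002, 0.005]
contact_force: [0.6, 0.1, -1.9]
opening: 0.134
finger_force: 40.0
at [ 0.5691 -0.0157  0.2088] [-0.27 -0.59 87.69] t 23.4
shift [ 1.939 -0.284  0.054] turn [-0.003  0.007  0.992]
```

```bash
python3 -m pendant '[0,0.2,-0.04,0,0,0,0, 0,0.45,-0.08,0,0,0,0, 0,0.7,-0.12,0,0,0,0, 0,0.97,-0.142,0,0,0,0]'
python3 -m pendant '[0,0.3,-0.05,0.03,0,0,0.08, 0,0.55,-0.08,0.03,0,0,0.17, 0,0.8,-0.12,0.03,0,0,0.26, 0,0.969,-0.142,0.05,0,0,0.35, 0,0.969,-0.142,0.05,0,0,0.44, 0,0.969,-0.142,0.05,0,0,0.53, 0,0.969,-0.142,0.05,0,0,0.62, 0,0.969,-0.142,0.05,0,0,0.71, 0,0.969,-0.142,0.05,0,0,0.8, 0,0.969,-0.142,0.05,0,0,0.89, 0,0.969,-0.142,0.05,0,0,0.992, 0,0.969,-0.142,0.05,0,0,0.992]'
python3 go.py .6 -.308 .06 -1.6
```

```text
clock: 23.75
tool_pos: [0.582, -0.1652, 0.2022]
eef_rot: [-0.693, 0.721, 0.0, 0.0]
contact_force: [0.2, 0.2, -0.7]
opening: 0.131
finger_force: 40.0
clock: 24.95
tool_pos: [0.5972, -0.3099, 0.1946]
eef_rot: [0.014, 1.0, 0.0, -0.0]
contact_force: [0.5, 0.1, -0.6]
opening: 0.131
finger_force: 40.0
at [ 0.5972 -0.3099  0.1946] [ 0.02  0.02 -1.64] t 24.9
shift [-0.019  0.013  0.898] turn [ 0. -0. -0.]
```

```bash
python3 -m pendant '[0,-0.019,0.013,0.25,0,0,0, 0,-0.019,0.013,0.5,0,0,0, 0,-0.019,0.013,0.75,0,0,0, 0,-0.019,0.013,0.92,0,0,0, 0,-0.019,0.013,1,0,0,0, 0,-0.019,0.013,1,0,0,0]'
python3 -m pendant '[0,0,0,0.03,0,0,0, 0,0,0,0.055,0,0,0, 0,0,0,0.055,0,0,0]'
python3 -m pendant '[0.3,0,0,0,0,0,0, 0.4,0,0,0,0,0,0, 0.4,0,0,0,0,0,0, 0.4,0,0,-0.15,0,0,0, 0.4,0,0,-0.35,0,0,0, 0.4,0,0,-0.7,0,0,0, 0.4,0,0,-1,0,0,0, 0.4,0,0,-1,0,0,0]'
python3 go.py .43 -.28 .26 -1.6
```

```text
clock: 25.55
tool_pos: [0.5994, -0.3079, 0.043]
eef_rot: [0.013, 1.0, 0.001, -0.001]
contact_force: [0.9, -0.6, -1.4]
opening: 0.131
finger_force: 40.0
clock: 25.85
tool_pos: [0.6009, -0.3085, 0.0371]
eef_rot: [0.014, 1.0, 0.0, 0.001]
contact_force: [-1.1, -0.8, -1.7]
opening: 0.134
finger_force: 40.0
clock: 26.65
tool_pos: [0.605, -0.3073, 0.1962]
eef_rot: [0.014, 1.0, -0.0, 0.007]
contact_force: [1.0, 0.4, -0.2]
opening: 0.401
finger_force: 0.0
at [ 0.605  -0.3073  0.1962] [-0.05 -0.82 -1.62] t 26.6
shift [ 1.165  0.149 -0.442] turn [-0.     0.009 -0.   ]
```

```bash
python3 -m pendant '[1,0.25,0.03,-0.1,0,0,0, 1,0.5,0.06,-0.25,0,0,0, 1,0.75,0.09,-0.4,0,0,0, 1,1,0.12,-0.442,0,0.009,0, 1,1,0.149,-0.442,0,0.009,0, 1,1,0.149,-0.442,0,0.009,0]'
cat > fr.py <<'E'
from m0 import *
import sys
n=sys.argv[1]
w=snap('wrist',f'f{n}.png');t2=snap('top')
pickle.dump((w,t2),open(f'f{n}.pkl','wb'))
ws=[];ts=[]
for q in blobs(w,(105,120,40),(130,255,255),(0,0,640,330),300):
    P=rect(w,q,.05); ws.append((mom(q),P)); print('w',np.round(mom(q),1),cv2.contourArea(q),P)
for q in blobs(t2,(100,120,60),(130,255,255),(280,185,470,322),8): print('t',np.round(mom(q),1),rect(t2,q,.05)); ts.append(mom(q))
for m,P in ws:
    for a in ts:
        p,e=tri(w,m,t2,a)
        if e<.006 and 0<p[2]<.1: print('tri',np.round(m,0),p,e)
E
python3 fr.py 1; python3 go.py 0 0 0 0 |head -1
```

```text
clock: 27.25
tool_pos: [0.4513, -0.2816, 0.2539]
eef_rot: [0.014, 1.0, -0.0, -0.006]
contact_force: [0.4, 0.3, -0.2]
opening: 0.922
finger_force: 0.0
w [ 82.7 197.9] 1226.0 [ 0.4397 -0.4825  0.0224  0.0489 89.3217]
w [237.7 168.6] 894.5 [ 0.419  -0.3441  0.0489  0.0141  0.3037]
w [387.7 203.2] 856.5 [ 0.4524 -0.2174  0.0509  0.0137  0.8292]
w [328.1 168.9] 722.5 [ 0.4213 -0.2683  0.0488  0.0112  0.1143]
t [384.2 284.9] [ 0.4552 -0.2154  0.0111  0.0442 89.1262]
t [395.4 186.6] [ 0.7287 -0.2569  0.0562  0.0085 89.4693]
tri [388. 203.] [ 0.4542 -0.2166  0.0399] 0.0020312094232422698
at [ 0.4522 -0.2817  0.2531] [ 0.04  0.7  -1.62] t 27.4
```

View pics/f1.png

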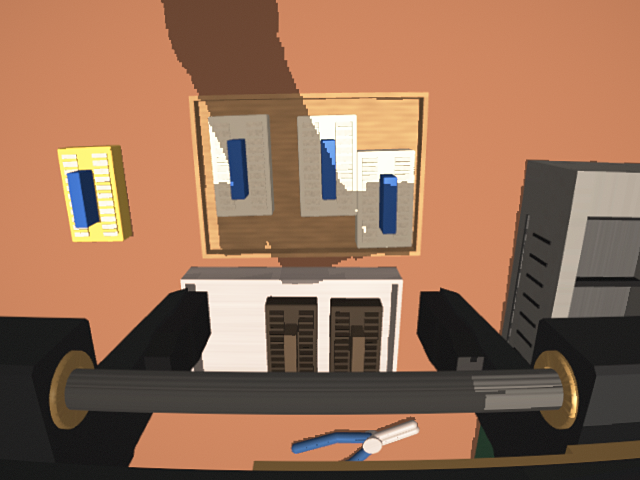

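A fresh cassette was knocked: the middle one moved about 16 mm, to pixel (328, 169). Both used cassettes lie in the tray. The fresh ribs are at (238, 169), (328, 169) and (388, 203), and the yellow one at (83, 198) stays out of it. I'll pick the right-hand one first.

```bash
python3 -m pendant '[0.45,0.01,0.15,0.1,0,0,0, 0.45,0.01,0.3,0.3,0,-0.008,0, 0.45,0.01,0.431,0.6,0,-0.008,0, 0.45,0.01,0.431,0.85,0,-0.008,0, 0.45,0.01,0.431,0.9,0,-0.008,0, 0.45,0.01,0.431,0.9,0,-0.008,0]'
python3 go.py .4525 -.217 .037 -1.5
```

```text
clock: 27.95
tool_pos: [0.4501, -0.2167, 0.1169]
eef_rot: [0.014, 1.0, 0.001, -0.001]
contact_force: [0.9, 0.1, 0.2]
opening: 0.482
finger_force: 0.0
at [ 0.4501 -0.2167  0.1169] [ 0.1   0.15 -1.63] t 27.9
shift [-0.018 -0.003  0.533] turn [ 0.001 -0.002 -0.001]
```

```bash
python3 -m pendant '[0.45,-0.018,-0.003,0.2,0,0,0, 0.45,-0.018,-0.003,0.4,0,0,0, 0.45,-0.018,-0.003,0.5,0,0,0, 0.45,-0.018,-0.003,0.533,0,0,0, 0.45,-0.018,-0.003,0.533,0,0,0]'
python3 -m pendant '[0,0,0,0,0,0,0, 0,0,0,0,0,0,0, 0,0,0,0,0,0,0, 0,0,0,0,0,0,0, 0,0,0,0,0,0,0, 0,0,0,0,0,0,0, 0,0,0,0,0,0,0, 0,0,0,0,0,0,0]' 40
python3 go.py 0 0 0 0 | head -1
python3 -m pendant '[0,0,0,-0.03,0,0,0, 0,0,0,-0.1,0,0,0, 0,0,0,-0.25,0,0,0, 0,0,0,-0.5,0,0,0, 0,0,0,-0.75,0,0,0, 0,0,0,-1,0,0,0, 0,0,0,-1,0,0,0]'
python3 go.py .6342 -.0194 .2 87.7
```

```text
clock: 28.45
tool_pos: [0.4535, -0.2179, 0.0387]
eef_rot: [0.015, 1.0, 0.0, 0.0]
contact_force: [-0.0, -0.9, -0.4]
opening: 0.451
finger_force: 0.0
clock: 29.25
tool_pos: [0.4527, -0.2172, 0.0384]
eef_rot: [0.014, 1.0, 0.0, -0.0]
contact_force: [-1.2, 0.3, 5.6]
opening: 0.131
finger_force: 40.0
at [ 0.4527 -0.2172  0.0384] [ 0.04  0.   -1.62] t 29.2
clock: 29.95
tool_pos: [0.455, -0.2172, 0.1926]
eef_rot: [0.014, 1.0, -0.001, 0.003]
contact_force: [-0.1, 0.6, -1.2]
opening: 0.136
finger_force: 39.9
at [ 0.455  -0.2172  0.1926] [-0.08 -0.39 -1.62] t 29.9
shift [-1.157  1.352 -0.043] turn [-0.004  0.003 -0.992]
```

```bash
python3 -m pendant '[0,-0.15,0.17,-0.02,0,0,0, 0,-0.35,0.41,-0.04,0,0,0, 0,-0.5,0.58,-0.04,0,0,0, 0,-0.58,0.68,-0.04,0,0,0]'
python3 -m pendant '[0,-0.15,0.17,0,0,0,-0.09, 0,-0.35,0.41,0,0,0,-0.18, 0,-0.5,0.58,0,0,0,-0.27, 0,-0.577,0.672,0,0,0,-0.36, 0,-0.577,0.672,0,0,0,-0.45, 0,-0.577,0.672,0,0,0,-0.54, 0,-0.577,0.672,0,0,0,-0.63, 0,-0.577,0.672,0,0,0,-0.72, 0,-0.577,0.672,0,0,0,-0.81, 0,-0.577,0.672,0,0,0,-0.9, 0,-0.577,0.672,0,-0.002,0,-0.992, 0,-0.577,0.672,0,-0.002,0,-0.992]'
python3 -m pendant '[0,0,0,0,0,0,0, 0,0,0,0,0,0,0]'
python3 go.py .6342 -.0194 .075 87.7
```

```text
clock: 30.35
tool_pos: [0.5437, -0.1152, 0.1938]
eef_rot: [0.013, 1.0, 0.001, -0.0]
contact_force: [0.2, 0.7, -0.7]
opening: 0.133
finger_force: 39.9
clock: 31.55
tool_pos: [0.6311, -0.0201, 0.1926]
eef_rot: [-0.693, 0.721, 0.003, -0.001]
contact_force: [-0.2, -0.6, -0.8]
opening: 0.132
finger_force: 39.9
clock: 31.75
tool_pos: [0.6315, -0.0199, 0.1935]
eef_rot: [-0.692, 0.722, 0.002, -0.0]
contact_force: [0.5, -0.4, -0.6]
opening: 0.128
finger_force: 39.9
at [ 0.6315 -0.0199  0.1935] [2.500e-01 6.000e-02 8.752e+01] t 31.8
shift [-0.003 -0.021  0.79 ] turn [ 0.002  0.001 -0.002]
```

```bash
python3 -m pendant '[0,-0.003,-0.021,0.2,0.002,0,-0.002, 0,-0.003,-0.021,0.45,0.002,0,-0.002, 0,-0.003,-0.021,0.65,0.002,0,-0.002, 0,-0.003,-0.021,0.75,0.002,0,-0.002, 0,-0.003,-0.021,0.79,0.002,0,-0.002, 0,-0.003,-0.021,0.79,0.002,0,-0.002]'
python3 -m pendant '[0,0,0,0.03,0,0,0, 0,0,0,0.06,0,0,0, 0,0,0,0.065,0,0,0, 0,0,0,0.065,0,0,0]'
python3 go.py .6342 -.0194 .0645 87.7
```

```text
clock: 32.35
tool_pos: [0.6346, -0.0189, 0.0754]
eef_rot: [-0.693, 0.721, 0.001, 0.001]
contact_force: [-0.6, -0.2, 0.4]
opening: 0.131
finger_force: 39.9
clock: 32.75
tool_pos: [0.6346, -0.0191, 0.0657]
eef_rot: [-0.694, 0.72, 0.001, 0.001]
contact_force: [0.2, -0.3, -1.3]
opening: 0.132
finger_force: 39.9
at [ 0.6346 -0.0191  0.0657] [ 0.1  -0.13 87.82] t 32.8
shift [0.002 0.002 0.008] turn [-0.     0.002  0.001]
```

```bash
python3 -m pendant '[0.3,0,0,0.006,0,0,0, 0.4,0,0,0.006,0,0,0, 0.4,0,0,0.006,0,0,0, 0.4,0,0,-0.15,0,0,0, 0.4,0,0,-0.35,0,0,0, 0.4,0,0,-0.7,0,0,0, 0.4,0,0,-1,0,0,0, 0.4,0,0,-1,0,0,0]'
python3 -c "
from h import *
import pickle
w=snap('wrist','w6.png');pickle.dump(w,open('w6.pkl','wb'))"
python3 go.py .455 -.26 .25 -1.6
```

```text
clock: 33.55
tool_pos: [0.6372, -0.0169, 0.2231]
eef_rot: [-0.694, 0.72, -0.001, 0.006]
contact_force: [-0.4, 0.8, 0.0]
opening: 0.4
finger_force: 0.0
at [ 0.636  -0.0183  0.2194] [-0.11 -0.47 87.83] t 33.6
shift [ 1.655  1.143 -0.218] turn [-0.001  0.005  0.994]
```

View pics/w6.png

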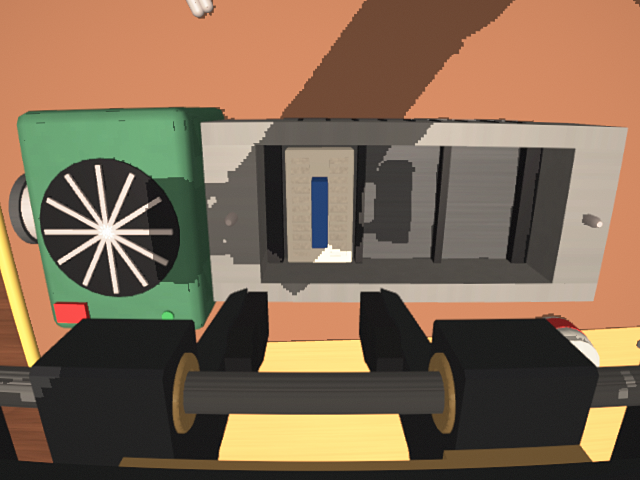

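The fresh cassette lies between its dividers in the far cell, frame at (285–355, 147–262). The other two cells are empty. Back to the carton.

```bash
python3 -c "
from h import *
import pickle
w=pickle.load(open('w6.pkl','rb'))
for u,v in((285,148),(354,148),(353,262),(286,262)): print(onz(w,u,v,.052).round(4))"
python3 -m pendant '[0.45,0.25,0.17,-0.05,0,0,0, 0.45,0.5,0.34,-0.1,0,0,0, 0.45,0.83,0.57,-0.15,0,0,0, 0.45,0.83,0.57,-0.218,0,0.005,0]'
python3 -m pendant '[1,0.25,0.17,0,0,0,0.09, 1,0.5,0.34,0,0,0,0.18, 1,0.75,0.51,0,0,0,0.27, 1,0.825,0.573,0,0,0,0.36, 1,0.825,0.573,0,0,0,0.45, 1,0.825,0.573,0,0,0,0.54, 1,0.825,0.573,0,0,0,0.63, 1,0.825,0.573,0,0,0,0.72, 1,0.825,0.573,0,0,0,0.81, 1,0.825,0.573,0,0,0,0.9, 1,0.825,0.573,0,0,0,0.994, 1,0.825,0.573,0,0,0,0.994]'
python3 fr.py 2;python3 go.py .4213 -.268 .12 -1.6
```

```text
[ 0.6584 -0.0644  0.052 ]
[ 0.6069 -0.0626  0.052 ]
[0.6085 0.0283 0.052 ]
[0.6628 0.0265 0.052 ]
clock: 34.0
tool_pos: [0.5402, -0.1472, 0.2449]
eef_rot: [-0.691, 0.723, -0.001, -0.006]
contact_force: [1.4, -1.3, -0.8]
opening: 0.448
finger_force: 0.0
clock: 35.2
tool_pos: [0.4536, -0.2609, 0.248]
eef_rot: [0.014, 1.0, -0.003, -0.001]
contact_force: [0.3, -0.5, 0.2]
opening: 1.001
finger_force: 0.0
w [ 58.5 194.7] 1341.5 [ 0.4398 -0.4815  0.024   0.0501 89.1422]
w [213.  164.7] 1021.0 [ 0.4191 -0.3435  0.0492  0.0157  0.2682]
w [303.4 164.2] 769.0 [ 0.4208 -0.269   0.0113  0.0499 89.1619]
t [312.  220.5] [ 0.6365 -0.0186  0.0444  0.0084 89.2035]
t [396.  186.5] [ 0.7285 -0.2557  0.0081  0.0536  5.1829]
t [403.5 290.9] [ 0.4391 -0.2693  0.0083  0.0138 89.1146]
t [403.  303.4] [ 0.4043 -0.268   0.0087  0.0124 62.4453]
at [ 0.4537 -0.2609  0.248 ] [-0.3   0.05 -1.4 ] t 35.3
shift [ 0.214 -0.048  0.854] turn [-0.003 -0.001  0.002]
```

```bash
python3 -m pendant '[0.6,0.1,-0.03,0.1,0,0,0.002, 0.45,0.214,-0.052,0.3,-0.003,0,0, 0.45,0.214,-0.052,0.6,-0.003,0,0, 0.45,0.214,-0.052,0.85,-0.003,0,0, 0.45,0.214,-0.052,0.9,-0.003,0,0, 0.45,0.214,-0.052,0.9,-0.003,0,0]'
python3 go.py .421 -.2688 .037 -1.2
```

```text
clock: 35.9
tool_pos: [0.4212, -0.2681, 0.1128]
eef_rot: [0.013, 1.0, 0.001, -0.001]
contact_force: [-0.4, 0.3, 0.1]
opening: 0.482
finger_force: 0.0
at [ 0.4212 -0.2681  0.1128] [ 0.07  0.1  -1.51] t 35.9
shift [ 0.    -0.005  0.506] turn [ 0.001 -0.001 -0.003]
```

```bash
python3 -m pendant '[0.45,0,-0.005,0.2,0,0,-0.003, 0.45,0,-0.005,0.4,0,0,-0.003, 0.45,0,-0.005,0.48,0,0,-0.003, 0.45,0,-0.005,0.51,0,0,-0.003, 0.45,0,-0.005,0.51,0,0,-0.003]'
python3 -m pendant '[0,0,0,0,0,0,0, 0,0,0,0,0,0,0, 0,0,0,0,0,0,0, 0,0,0,0,0,0,0, 0,0,0,0,0,0,0, 0,0,0,0,0,0,0, 0,0,0,0,0,0,0, 0,0,0,0,0,0,0]' 40
python3 go.py 0 0 0 0 | head -1
python3 -m pendant '[0,0,0,-0.03,0,0,0, 0,0,0,-0.1,0,0,0, 0,0,0,-0.25,0,0,0, 0,0,0,-0.5,0,0,0, 0,0,0,-0.75,0,0,0, 0,0,0,-1,0,0,0, 0,0,0,-1,0,0,0]'
python3 go.py .5683 -.0168 .2 87.7
```

```text
clock: 36.4
tool_pos: [0.4226, -0.2697, 0.0381]
eef_rot: [0.012, 1.0, -0.0, 0.001]
contact_force: [0.6, 1.1, 0.7]
opening: 0.449
finger_force: 0.0
clock: 37.2
tool_pos: [0.4216, -0.2696, 0.0375]
eef_rot: [0.012, 1.0, -0.001, 0.0]
contact_force: [-1.1, 0.2, 5.0]
opening: 0.129
finger_force: 40.0
at [ 0.4216 -0.2696  0.0375] [-0.06 -0.03 -1.35] t 37.2
clock: 37.9
tool_pos: [0.4241, -0.2694, 0.1918]
eef_rot: [0.012, 1.0, -0.002, 0.004]
contact_force: [1.1, 0.2, -2.7]
opening: 0.131
finger_force: 40.0
at [ 0.4241 -0.2694  0.1918] [-0.18 -0.44 -1.34] t 37.9
shift [-0.922  1.706 -0.053] turn [-0.005  0.002 -0.989]
```

```bash
python3 -m pendant '[0,-0.1,0.2,-0.02,0,0,0, 0,-0.25,0.45,-0.04,0,0,0, 0,-0.4,0.72,-0.05,0,0,0, 0,-0.46,0.85,-0.05,0,0,0]'
python3 -m pendant '[0,-0.13,0.25,0,0,0,-0.09, 0,-0.26,0.5,0,0,0,-0.18, 0,-0.4,0.75,0,0,0,-0.27, 0,-0.462,0.856,0,0,0,-0.36, 0,-0.462,0.856,0,0,0,-0.45, 0,-0.462,0.856,0,0,0,-0.54, 0,-0.462,0.856,0,0,0,-0.63, 0,-0.462,0.856,0,0,0,-0.72, 0,-0.462,0.856,0,0,0,-0.81, 0,-0.462,0.856,0,0,0,-0.9, 0,-0.462,0.856,0,-0.003,0,-0.989, 0,-0.462,0.856,0,-0.003,0,-0.989]'
python3 -m pendant '[0,0,0,0,0,0,0, 0,0,0,0,0,0,0]'
python3 go.py .5683 -.0168 .075 87.7
```

```text
clock: 38.3
tool_pos: [0.4953, -0.1392, 0.195]
eef_rot: [0.01, 1.0, 0.001, 0.001]
contact_force: [-0.0, -0.4, -1.1]
opening: 0.129
finger_force: 40.0
clock: 39.5
tool_pos: [0.5651, -0.0172, 0.1934]
eef_rot: [-0.693, 0.721, 0.003, -0.001]
contact_force: [0.4, -0.5, -1.9]
opening: 0.13
finger_force: 40.0
clock: 39.7
tool_pos: [0.5655, -0.017, 0.1942]
eef_rot: [-0.692, 0.722, 0.002, -0.0]
contact_force: [-0.4, -1.2, -2.0]
opening: 0.131
finger_force: 40.0
at [ 0.5655 -0.017   0.1942] [2.500e-01 6.000e-02 8.753e+01] t 39.7
shift [-0.001 -0.021  0.795] turn [ 0.002  0.001 -0.002]
```

```bash
python3 -m pendant '[0,-0.001,-0.021,0.2,0.002,0,-0.002, 0,-0.001,-0.021,0.45,0.002,0,-0.002, 0,-0.001,-0.021,0.65,0.002,0,-0.002, 0,-0.001,-0.021,0.75,0.002,0,-0.002, 0,-0.001,-0.021,0.795,0.002,0,-0.002, 0,-0.001,-0.021,0.795,0.002,0,-0.002]'
python3 -m pendant '[0,0,0,0.03,0,0,0, 0,0,0,0.06,0,0,0, 0,0,0,0.07,0,0,0, 0,0,0,0.07,0,0,0]'
python3 -m pendant '[0.3,0,0,0.006,0,0,0, 0.4,0,0,0.006,0,0,0, 0.4,0,0,0.006,0,0,0, 0.4,0,0,-0.15,0,0,0, 0.4,0,0,-0.35,0,0,0, 0.4,0,0,-0.7,0,0,0, 0.4,0,0,-1,0,0,0, 0.4,0,0,-1,0,0,0]'
python3 - <<'E'
from m0 import *
w=snap('wrist','w7.png');pickle.dump(w,open('w7.pkl','wb'))
for q in blobs(w,(105,120,40),(130,255,255),(0,0,640,330),100): print(mom(q),cv2.contourArea(q),rect(w,q,.076))
E
python3 go.py .455 -.28 .25 -1.6
```

```text
clock: 40.3
tool_pos: [0.5686, -0.0164, 0.0752]
eef_rot: [-0.693, 0.721, 0.001, 0.001]
contact_force: [-0.1, -0.2, -0.7]
opening: 0.131
finger_force: 40.0
clock: 40.7
tool_pos: [0.5686, -0.0167, 0.0647]
eef_rot: [-0.694, 0.72, 0.001, 0.001]
contact_force: [-0.1, 0.3, -2.2]
opening: 0.13
finger_force: 40.0
clock: 41.5
tool_pos: [0.5714, -0.0144, 0.2214]
eef_rot: [-0.694, 0.72, -0.002, 0.006]
contact_force: [0.6, 0.7, -0.6]
opening: 0.402
finger_force: 0.0
(230.7808866743324, 212.0591542097866) 1304.5 [ 0.6322 -0.0195  0.0513  0.015  88.4014]
(319.5750242013553, 211.78509196515006) 1033.0 [ 0.5683 -0.0176  0.0517  0.011  88.0843]
at [ 0.5701 -0.0159  0.2181] [-0.13 -0.45 87.83] t 41.5
shift [ 1.788  0.698 -0.224] turn [-0.001  0.005  0.994]
```

```bash
python3 -m pendant '[0.45,0.25,0.1,-0.05,0,0,0, 0.45,0.55,0.2,-0.1,0,0,0, 0.45,0.89,0.35,-0.15,0,0,0, 0.45,0.89,0.35,-0.22,0,0.005,0, 0.45,0.89,0.35,-0.22,0,0.005,0]'
python3 -m pendant '[1,0.25,0.1,0,0,0,0.09, 1,0.5,0.2,0,0,0,0.18, 1,0.75,0.3,0,0,0,0.27, 1,0.9,0.35,0,0,0,0.36, 1,0.9,0.35,0,0,0,0.45, 1,0.9,0.35,0,0,0,0.54, 1,0.9,0.35,0,0,0,0.63, 1,0.9,0.35,0,0,0,0.72, 1,0.9,0.35,0,0,0,0.81, 1,0.9,0.35,0,0,0,0.9, 1,0.9,0.35,0,0,0,0.994, 1,0.9,0.35,0,0,0,0.994]'
python3 fr.py 3;python3 go.py .42 -.344 .12 -1.6
```

```text
clock: 42.05
tool_pos: [0.5105, -0.15, 0.2472]
eef_rot: [-0.692, 0.722, -0.002, -0.002]
contact_force: [0.4, 0.9, 0.7]
opening: 0.452
finger_force: 0.0
clock: 43.25
tool_pos: [0.4543, -0.2795, 0.2476]
eef_rot: [0.013, 1.0, -0.003, -0.0]
contact_force: [0.5, 0.3, 0.5]
opening: 0.999
finger_force: 0.0
w [ 77.3 192.6] 1305.5 [ 0.44   -0.4823  0.0229  0.0496 89.4825]
w [234.6 162.7] 964.0 [ 0.4188 -0.344   0.0493  0.0144  0.2187]
t [311.5 244.5] [ 0.5698 -0.0164  0.0471  0.0083 89.243 ]
t [312.  220.5] [ 0.6365 -0.0186  0.0444  0.0084 89.2035]
t [395.9 186.5] [ 0.7287 -0.2569  0.0562  0.0085 89.4693]
at [ 0.454  -0.28    0.2476] [-0.28  0.02 -1.29] t 43.4
shift [ 0.217 -0.427  0.853] turn [-0.003 -0.     0.003]
```

```bash
python3 -m pendant '[0.6,0.1,-0.2,0.1,0,0,0.003, 0.5,0.217,-0.427,0.3,-0.003,0,0.003, 0.5,0.217,-0.427,0.6,-0.003,0,0.003, 0.5,0.217,-0.427,0.85,-0.003,0,0.003, 0.5,0.217,-0.427,0.9,-0.003,0,0.003, 0.5,0.217,-0.427,0.9,-0.003,0,0.003]'
python3 go.py .4195 -.3445 .037 -1.5
```

```text
clock: 43.95
tool_pos: [0.4191, -0.3442, 0.1126]
eef_rot: [0.015, 1.0, 0.001, -0.001]
contact_force: [0.7, -0.3, 0.4]
opening: 0.505
finger_force: 0.0
at [ 0.4191 -0.3442  0.1126] [ 0.08  0.07 -1.74] t 44.0
shift [-0.003 -0.003  0.504] turn [ 0.001 -0.001 -0.003]
```

```bash
python3 -m pendant '[0.45,-0.003,-0.003,0.2,0,0,-0.003, 0.45,-0.003,-0.003,0.4,0,0,-0.003, 0.45,-0.003,-0.003,0.48,0,0,-0.003, 0.45,-0.003,-0.003,0.51,0,0,-0.003, 0.45,-0.003,-0.003,0.51,0,0,-0.003]'
python3 -m pendant '[0,0,0,0,0,0,0, 0,0,0,0,0,0,0, 0,0,0,0,0,0,0, 0,0,0,0,0,0,0, 0,0,0,0,0,0,0, 0,0,0,0,0,0,0, 0,0,0,0,0,0,0, 0,0,0,0,0,0,0]' 40
python3 go.py 0 0 0 0 | head -1
python3 -m pendant '[0,0,0,-0.03,0,0,0, 0,0,0,-0.1,0,0,0, 0,0,0,-0.25,0,0,0, 0,0,0,-0.5,0,0,0, 0,0,0,-0.75,0,0,0, 0,0,0,-1,0,0,0, 0,0,0,-1,0,0,0]'
python3 go.py .5024 -.0142 .2 87.7
```

```text
clock: 44.45
tool_pos: [0.4205, -0.3457, 0.0379]
eef_rot: [0.014, 1.0, -0.001, 0.001]
contact_force: [-0.0, 0.3, -0.2]
opening: 0.448
finger_force: 0.0
clock: 45.25
tool_pos: [0.4197, -0.3461, 0.0373]
eef_rot: [0.014, 1.0, -0.001, 0.0]
contact_force: [-0.9, -1.7, 4.1]
opening: 0.133
finger_force: 39.9
at [ 0.4197 -0.3461  0.0373] [-0.09 -0.03 -1.65] t 45.2
clock: 45.95
tool_pos: [0.4224, -0.3457, 0.192]
eef_rot: [0.014, 1.0, -0.002, 0.004]
contact_force: [0.7, 0.2, -1.4]
opening: 0.131
finger_force: 39.9
at [ 0.4224 -0.3457  0.192 ] [-0.24 -0.46 -1.6 ] t 46.0
shift [-0.472  2.224 -0.059] turn [-0.006  0.002 -0.992]
```

```bash
python3 -m pendant '[0,-0.05,0.2,-0.02,0,0,0, 0,-0.1,0.45,-0.05,0,0,0, 0,-0.14,0.7,-0.059,0,0,0, 0,-0.157,0.9,-0.059,0,0,0]'
python3 -m pendant '[0,-0.08,0.25,0,0,0,0, 0,-0.157,0.5,0,0,0,0, 0,-0.157,0.664,0,0,0,0]'
python3 -m pendant '[0,-0.08,0.25,0,0,0,-0.09, 0,-0.158,0.5,0,0,0,-0.18, 0,-0.158,0.66,0,0,0,-0.27, 0,-0.158,0.66,0,0,0,-0.36, 0,-0.158,0.66,0,0,0,-0.45, 0,-0.158,0.66,0,0,0,-0.54, 0,-0.158,0.66,0,0,0,-0.63, 0,-0.158,0.66,0,0,0,-0.72, 0,-0.158,0.66,0,0,0,-0.81, 0,-0.158,0.66,0,0,0,-0.9, 0,-0.158,0.66,0,-0.003,0,-0.992, 0,-0.158,0.66,0,-0.003,0,-0.992]'
python3 -m pendant '[0,0,0,0,0,0,0, 0,0,0,0,0,0,0]'
python3 go.py .5024 -.0142 .075 87.7
```

```text
clock: 46.35
tool_pos: [0.4469, -0.2088, 0.1956]
eef_rot: [0.013, 1.0, 0.0, 0.0]
contact_force: [1.2, -0.9, -1.0]
opening: 0.135
finger_force: 39.9
clock: 46.65
tool_pos: [0.4743, -0.109, 0.1956]
eef_rot: [0.013, 1.0, 0.001, 0.001]
contact_force: [-0.1, -0.1, -0.8]
opening: 0.127
finger_force: 39.9
clock: 47.85
tool_pos: [0.4991, -0.0143, 0.1946]
eef_rot: [-0.693, 0.721, 0.003, -0.001]
contact_force: [0.1, -0.4, -1.4]
opening: 0.133
finger_force: 39.9
clock: 48.05
tool_pos: [0.4995, -0.0142, 0.1954]
eef_rot: [-0.692, 0.722, 0.002, -0.0]
contact_force: [0.8, -0.3, -1.2]
opening: 0.129
finger_force: 39.9
at [ 0.4995 -0.0142  0.1954] [2.400e-01 6.000e-02 8.753e+01] t 48.0
shift [ 0.001 -0.022  0.802] turn [ 0.002  0.001 -0.002]
```

```bash
python3 -m pendant '[0,0,-0.022,0.2,0.002,0,-0.002, 0,0,-0.022,0.45,0.002,0,-0.002, 0,0,-0.022,0.65,0.002,0,-0.002, 0,0,-0.022,0.75,0.002,0,-0.002, 0,0,-0.022,0.802,0.002,0,-0.002, 0,0,-0.022,0.802,0.002,0,-0.002]'
python3 -m pendant '[0,0,0,0.03,0,0,0, 0,0,0,0.06,0,0,0, 0,0,0,0.072,0,0,0, 0,0,0,0.072,0,0,0]'
python3 -m pendant '[0.3,0,0,0.006,0,0,0, 0.4,0,0,0.006,0,0,0, 0.4,0,0,0.006,0,0,0, 0.4,0,0,-0.15,0,0,0, 0.4,0,0,-0.35,0,0,0, 0.4,0,0,-0.7,0,0,0, 0.4,0,0,-1,0,0,0, 0.4,0,0,-1,0,0,0]'
python3 - <<'E'
from m0 import *
w=snap('wrist','w8.png');pickle.dump(w,open('w8.pkl','wb'))
for q in blobs(w,(105,120,40),(130,255,255),(0,0,640,330),100): print(mom(q),cv2.contourArea(q),rect(w,q,.076))
E
python3 go.py .47 .2 .26 -1.4
```

```text
clock: 48.65
tool_pos: [0.5023, -0.014, 0.0746]
eef_rot: [-0.693, 0.721, 0.001, 0.0]
contact_force: [-0.8, 0.2, -1.0]
opening: 0.127
finger_force: 39.9
clock: 49.05
tool_pos: [0.5027, -0.0141, 0.0644]
eef_rot: [-0.693, 0.72, 0.001, 0.001]
contact_force: [0.3, -0.2, -0.7]
opening: 0.127
finger_force: 39.9
clock: 49.85
tool_pos: [0.5055, -0.0121, 0.2203]
eef_rot: [-0.694, 0.72, -0.002, 0.006]
contact_force: [1.2, -0.3, -0.3]
opening: 0.399
finger_force: 0.0
(143.54475835661802, 213.03094277139604) 1610.5 [ 0.6302 -0.0192  0.0517  0.0196 88.1749]
(230.6400554924959, 211.53007945516458) 1321.5 [ 0.5661 -0.0179  0.0518  0.0149 88.0802]
(319.4799235181644, 212.12778840025493) 1046.0 [ 0.5023 -0.0157  0.0515  0.011  88.0689]
at [ 0.5042 -0.0135  0.2173] [-0.15 -0.41 87.81] t 49.9
shift [-1.414  0.28  -0.282] turn [-0.002  0.005  0.991]
```

All three fresh cassettes sit at their cell centres. Now I'll fetch the cover by retracing the pose from which I released it.

```bash
python3 -m pendant '[0.6,-0.2,0.05,-0.1,0,0,0, 0.6,-0.45,0.1,-0.2,0,0,0, 0.6,-0.7,0.14,-0.28,0,0.005,0, 0.6,-0.7,0.14,-0.28,0,0.005,0]'
python3 -m pendant '[0.6,-0.2,0.04,0,0,0,0.09, 0.6,-0.45,0.1,0,0,0,0.18, 0.6,-0.714,0.14,0,0,0,0.27, 0.6,-0.714,0.14,0,0,0,0.36, 0.6,-0.714,0.14,0,0,0,0.45, 0.6,-0.714,0.14,0,0,0,0.54, 0.6,-0.714,0.14,0,0,0,0.63, 0.6,-0.714,0.14,0,0,0,0.72, 0.6,-0.714,0.14,0,0,0,0.81, 0.6,-0.714,0.14,0,0,0,0.9, 0.6,-0.714,0.14,0,0,0,0.991, 0.6,-0.714,0.14,0,0,0,0.991]'
python3 go.py .47 .2525 .1295 -1.4 54; python3 -c "
from plant import r
print(r.get_state()['q'].round(2))"
```

```text
clock: 50.3
tool_pos: [0.4849, 0.0972, 0.2581]
eef_rot: [-0.697, 0.717, -0.001, 0.001]
contact_force: [0.0, 0.7, -0.5]
opening: 0.601
finger_force: 0.0
clock: 51.5
tool_pos: [0.4685, 0.1977, 0.2548]
eef_rot: [0.012, 1.0, -0.004, -0.001]
contact_force: [0.5, 0.1, 0.5]
opening: 0.6
finger_force: 0.0
at [0.4685 0.1977 0.2548] [-0.47  0.08 -1.43] t 51.5
shift [-0.002  0.372  0.833] turn [-0.605 -0.001 -0.001]
[ 0.06  0.65 -0.93  1.87  0.64  0.96  0.38]
```

```bash
python3 -m pendant '[0.6,0,0.05,0.05,-0.09,0,0, 0.6,0,0.1,0.15,-0.18,0,0, 0.6,0,0.15,0.25,-0.27,0,0, 0.6,0,0.2,0.35,-0.36,0,0, 0.6,0,0.3,0.5,-0.45,0,0, 0.6,0,0.35,0.6,-0.54,0,0, 0.6,0,0.372,0.75,-0.605,0,0, 0.6,0,0.372,0.833,-0.605,0,0, 0.6,0,0.372,0.833,-0.605,0,0, 0.6,0,0.372,0.833,-0.605,0,0]'
python3 go.py .47 .2525 .1295 -1.4 54
python3 - <<'E'
from m0 import *
print(r.get_state()['q'].round(2))
s=snap('scene');w=snap('wrist');pickle.dump((s,w),open('c9.pkl','wb'))
s3,w3=pickle.load(open('c3.pkl','rb')),pickle.load(open('w3.pkl','rb'))
for W,S in((w3,s3),(w,s)):
    q=blobs(W,(0,0,0),(180,255,45),(290,140,360,310),400)
    a=blobs(S,(0,0,0),(180,255,45),(425,190,475,240),30)
    for x in q: print('w',np.round(mom(x),1),cv2.boundingRect(x),cv2.contourArea(x))
    for x in a: print('s',np.round(mom(x),1),cv2.boundingRect(x),cv2.contourArea(x))
    if q and a: print(tri(W,mom(q[0]),S,mom(a[0])))
E
```

```text
clock: 52.5
tool_pos: [0.4693, 0.2536, 0.129]
eef_rot: [0.01, 0.89, 0.455, 0.005]
contact_force: [0.2, 1.0, -0.1]
opening: 0.599
finger_force: 0.0
at [0.4693 0.2536 0.129 ] [54.15 -0.57 -1.22] t 52.5
shift [-0.005 -0.001 -0.008] turn [ 0.002 -0.001  0.   ]
[ 0.53  1.24 -1.08  2.15  1.17  0.05  0.37]
w [319.7 227.3] (308, 156, 23, 145) 2931.0
s [454.4 212.1] (446, 199, 19, 27) 153.0
(array([0.4717, 0.3528, 0.0608]), np.float64(0.004063735810110812))
w [317.6 227.1] (306, 157, 23, 144) 2923.5
s [454.4 212. ] (446, 199, 19, 27) 153.0
(array([0.4714, 0.3529, 0.0608]), np.float64(0.003988218215903035))
```

Run:
```python
from m0 import *
st=r.get_state();p=np.array(st['tool_pos']);q=R.from_quat(st['eef_rot'])
s,w=pickle.load(open('c9.pkl','rb'))
b=blobs(w,(0,0,0),(180,255,45),(290,140,360,310),400)[0]
o,d=ray(w,*mom(b));o=q.inv().apply(o-p);d=q.inv().apply(d)
for z in(.10,.108,.116): print('bar in tool frame',o+d*(z-o[2])/d[2])
# reference: gripped cover view w2: same mid-line?
w1=pickle.load(open('w1.pkl','rb'));print('cam in tool',o)
# plate edges in this view
hsv=cv2.cvtColor(w['img'],cv2.COLOR_RGB2HSV)
for v in(60,120,240):
    m=hsv[v,:,1]<50
    l=290
    while m[l]: l-=1
    k=345
    while m[k]: k+=1
    print(v,l,k,hsv[v,l-3],hsv[v,k+3])
    a=[ray(w,u,v) for u in(l+.5,k-.5)]
    A=[(q.inv().apply(x[0]-p),q.inv().apply(x[1])) for x in a]
    (o1,d1),(o2,d2)=A
    # lower edge on z_world=0
    P0=onz(w,l+.5,v,0.002); print('lower edge world',P0.round(4))
    # upper edge: at 126 mm in y-z plane from lower edge
    from scipy.optimize import brentq
    oo,dd=a[1]; f=lambda t: np.linalg.norm((oo+dd*t-P0)[1:])-.126
    ts=np.linspace(.1,.6,500);fv=[f(x) for x in ts]
    for i in range(499):
        if fv[i]*fv[i+1]<0:
            X=oo+dd*brentq(f,ts[i],ts[i+1]);print('upper',X.round(4),'tilt',np.degrees(np.arctan2(X[2]-P0[2],X[1]-P0[1])).round(1))
```

```text
bar in tool frame [0.0073 0.003  0.1   ]
bar in tool frame [0.0051 0.0031 0.108 ]
bar in tool frame [0.0029 0.0032 0.116 ]
cam in tool [ 0.0754  0.0002 -0.1463]
60 214 415 [ 18 145 253] [ 15 120 144]
lower edge world [0.3644 0.3286 0.002 ]
upper [0.3709 0.3505 0.1261] tilt 80.0
upper [0.3659 0.4025 0.1041] tilt 54.1
120 218 412 [ 18 142 255] [ 10 129  85]
lower edge world [0.4014 0.3286 0.002 ]
upper [0.4007 0.3499 0.1262] tilt 80.2
upper [0.4029 0.403  0.1037] tilt 53.8
240 225 404 [ 19 140 244] [ 11 137 175]
lower edge world [0.4832 0.3267 0.002 ]
upper [0.4661 0.3474 0.1263] tilt 80.6
upper [0.4856 0.4026 0.1026] tilt 53.0
```

```bash
python3 go.py .468 .332 .0745 -1.4 54; python3 go.py .468 .345 .0655 -1.4 54
```

```text
at [0.4698 0.2541 0.1305] [54.14 -0.67 -1.18] t 52.6
shift [0.025 0.001 0.64 ] turn [ 0.002 -0.     0.001]
at [0.4698 0.2541 0.1305] [54.14 -0.67 -1.18] t 52.6
shift [0.027 0.004 0.745] turn [ 0.002 -0.     0.001]
```

```bash
python3 -m pendant '[0.6,0.01,0.01,0.2,0,0,0, 0.6,0.025,0.015,0.45,0,0,0, 0.6,0.025,0.015,0.6,0,0,0, 0.6,0.025,0.015,0.69,0,0,0, 0.6,0.025,0.015,0.74,0,0,0, 0.6,0.025,0.015,0.74,0,0,0, 0.6,0.025,0.015,0.74,0,0,0]'
python3 go.py .468 .345 .0655 -1.4 54
python3 -m pendant '[0.3,0,0,0,0,0,0, 0.25,0,0,0,0,0,0, 0.2,0,0,0,0,0,0, 0,0,0,0,0,0,0, 0,0,0,0,0,0,0, 0,0,0,0,0,0,0, 0,0,0,0,0,0,0, 0,0,0,0,0,0,0, 0,0,0,0,0,0,0]' 55
python3 go.py .468 .31 .12 -1.4 54
```

```text
clock: 53.3
tool_pos: [0.4688, 0.345, 0.0687]
eef_rot: [0.01, 0.891, 0.455, 0.006]
contact_force: [0.7, 0.0, 0.2]
opening: 0.602
finger_force: 0.0
at [0.4688 0.345  0.0687] [54.11 -0.74 -1.15] t 53.3
shift [ 0.005 -0.018  0.012] turn [0.001 0.    0.002]
clock: 54.2
tool_pos: [0.4686, 0.3453, 0.0676]
eef_rot: [0.011, 0.89, 0.455, 0.006]
contact_force: [0.3, -5.5, 2.7]
opening: 0.149
finger_force: 55.1
at [0.4686 0.3453 0.0676] [54.12 -0.67 -1.27] t 54.2
shift [-0.002  0.145 -0.396] turn [ 0.001 -0.     0.   ]
```

```bash
python3 -m pendant '[0,0,0.01,-0.05,0,0,0, 0,0,0.04,-0.12,0,0,0, 0,0,0.08,-0.22,0,0,0, 0,0,0.12,-0.33,0,0,0, 0,0,0.145,-0.396,0,0,0, 0,0,0.145,-0.396,0,0,0]'
python3 go.py .468 .24 .24 -1.4 0;python3 -c "
from plant import r
print(r.get_state()['q'].round(2))"
```

```text
clock: 54.8
tool_pos: [0.468, 0.3091, 0.121]
eef_rot: [0.01, 0.891, 0.454, 0.007]
contact_force: [-0.5, -0.1, -3.8]
opening: 0.151
finger_force: 54.9
at [0.468  0.3091 0.121 ] [54.04 -0.78 -1.23] t 54.8
shift [-0.013  0.372 -0.839] turn [0.6   0.001 0.001]
[ 0.48  1.39 -1.3   2.15  1.82  0.31 -0.3 ]
```

```bash
python3 -m pendant '[0,0,0.05,-0.12,0.03,0,0, 0,0,0.12,-0.28,0.08,0,0, 0,0,0.2,-0.45,0.15,0,0, 0,0,0.28,-0.62,0.22,0,0, 0,0,0.34,-0.76,0.3,0,0, 0,-0.013,0.372,-0.839,0.38,0,0, 0,-0.013,0.372,-0.839,0.46,0,0, 0,-0.013,0.372,-0.839,0.54,0,0, 0,-0.013,0.372,-0.839,0.6,0,0, 0,-0.013,0.372,-0.839,0.6,0,0, 0,-0.013,0.372,-0.839,0.6,0,0]'
python3 go.py .5683 -.0168 .24 -2.3;python3 -c "
from plant import r
print(r.get_state()['q'].round(2))"
```

```text
clock: 55.9
tool_pos: [0.4671, 0.2412, 0.2383]
eef_rot: [0.011, 1.0, 0.002, -0.0]
contact_force: [-0.0, -0.2, -3.1]
opening: 0.152
finger_force: 54.8
at [0.4671 0.2412 0.2383] [ 0.21  0.04 -1.24] t 55.9
shift [-0.712 -1.705 -0.019] turn [ 0.002 -0.001  0.012]
[ 0.09  0.81 -1.19  1.84  0.84  1.11  0.13]
```

```bash
python3 -m pendant '[0,-0.06,-0.15,0,0,0,0.006, 0,-0.16,-0.38,0,0,0,0.012, 0,-0.26,-0.63,0,0,0,0.012, 0,-0.356,-0.853,0,0.002,0,0.012]'
python3 -m pendant '[0,-0.1,-0.25,0,0,0,0, 0,-0.2,-0.5,0,0,0,0, 0,-0.3,-0.73,0,0,0,0, 0,-0.356,-0.853,0,0,0,0, 0,-0.356,-0.853,0,0,0,0, 0,-0.356,-0.853,0,0,0,0, 0,-0.356,-0.853,0,0,0,0]'
cat > pl.py <<'E'
from m0 import *
import sys
w=snap('wrist',sys.argv[1]+'.png');pickle.dump(w,open(sys.argv[1]+'.pkl','wb'))
from scipy.optimize import brentq
st=r.get_state();p=np.array(st['tool_pos']);q=R.from_quat(st['eef_rot']);print('tcp',p,st['opening'])
hsv=cv2.cvtColor(w['img'],cv2.COLOR_RGB2HSV)
for v in(60,110,160,210,250,290):
    m=hsv[v,:,1]<60;l=200;k=430
    while m[l] and l>0: l-=1
    while m[k] and k<639: k+=1
    z=brentq(lambda z: np.linalg.norm(onz(w,l+.5,v,z)-onz(w,k-.5,v,z))-.126,0,.3)
    a,b=onz(w,l+.5,v,z),onz(w,k-.5,v,z);c=(a+b)/2;print(v,l,k,'ztop',round(z,4),'mid',c.round(4),'in tool',q.inv().apply(c-p).round(4))
E
python3 pl.py w10; python3 go.py .5683 -.0168 .24 -2.3
```

```text
clock: 56.3
tool_pos: [0.5182, 0.1076, 0.2374]
eef_rot: [0.023, 1.0, -0.0, -0.001]
contact_force: [0.3, 0.1, -3.1]
opening: 0.147
finger_force: 54.8
clock: 57.0
tool_pos: [0.5653, -0.0177, 0.2385]
eef_rot: [0.021, 1.0, 0.0, -0.0]
contact_force: [0.3, -0.1, -3.5]
opening: 0.148
finger_force: 54.8
tcp [ 0.5654 -0.0174  0.2387] 0.15349795391797214
60 143 474 ztop 0.217 mid [ 0.4705 -0.0155  0.217 ] in tool [ 0.095  -0.002   0.0217]
110 148 469 ztop 0.2162 mid [ 0.4891 -0.0163  0.2162] in tool [ 0.0763 -0.002   0.0225]
160 154 465 ztop 0.2158 mid [ 0.5087 -0.0168  0.2158] in tool [ 0.0567 -0.0017  0.023 ]
210 159 460 ztop 0.2157 mid [ 0.5296 -0.0177  0.2157] in tool [ 0.0358 -0.0017  0.0231]
250 164 455 ztop 0.2147 mid [ 0.5476 -0.0185  0.2147] in tool [ 0.0177 -0.0018  0.024 ]
290 169 452 ztop 0.2151 mid [ 0.5663 -0.0188  0.2151] in tool [-0.001  -0.0014  0.0236]
at [ 0.5654 -0.0174  0.2387] [ 0.02  0.01 -2.32] t 57.0
shift [-0.019  0.005 -0.009] turn [ 0. -0. -0.]
```

Run:
```python
from m0 import *
for f in('w1','w2','w10'):
    w=pickle.load(open(f+'.pkl','rb'));w=w[0] if isinstance(w,tuple) else w
    im=w['img'].astype(int);g=im.sum(2)/3
    for v in(205,220,250):
        row=g[v];dk=np.where(row[280:350]<45)[0]+280
        sat=cv2.cvtColor(w['img'],cv2.COLOR_RGB2HSV)[v,:,1]
        print(f,v,'bar',dk.min(),dk.max(),'L',im[v,150:170:3].tolist() if v==220 else '','Rsat',sat[440:480:3].tolist() if v==220 else '')
    # bar end (top of bar toward base)
    col=g[:,313];print('bar start row',[i for i in range(100,260) if col[i]<45][:1])
```

```text
w1 205 bar 300 320 L  Rsat 
w1 220 bar 300 320 L [[177, 115, 82], [176, 114, 81], [176, 115, 81], [176, 114, 81], [176, 115, 82], [176, 115, 82], [176, 114, 81]] Rsat [137, 136, 137, 138, 135, 137, 135, 138, 135, 138, 137, 139, 136, 136]
w1 250 bar 301 320 L  Rsat 
bar start row [155]
w2 205 bar 295 332 L  Rsat 
w2 220 bar 293 334 L [[187, 121, 87], [188, 123, 88], [186, 121, 86], [189, 121, 86], [133, 126, 116], [132, 124, 113], [133, 126, 115]] Rsat [23, 24, 23, 23, 24, 25, 23, 23, 22, 137, 136, 136, 142, 130]
w2 250 bar 293 333 L  Rsat 
bar start row [191]
w10 205 bar 294 330 L  Rsat 
w10 220 bar 294 333 L [[183, 119, 85], [184, 119, 85], [184, 119, 85], [186, 120, 85], [129, 124, 114], [130, 122, 111], [132, 125, 114]] Rsat [26, 23, 26, 28, 27, 27, 36, 139, 136, 136, 135, 136, 136, 133]
w10 250 bar 294 333 L  Rsat 
bar start row [193]
```

The plate seems rolled slightly about the bar since I regripped it, because its mid-line moved 3 px while the bar stayed put. I'll solve for the roll and pitch.

```bash
cat > roll.py <<'E'
from m0 import *
import sys
from scipy.optimize import least_squares
for f in sys.argv[1:]:
    w=pickle.load(open(f+'.pkl','rb'));hsv=cv2.cvtColor(w['img'],cv2.COLOR_RGB2HSV)
    pts=[]
    for v in range(40,300,10):
        m=hsv[v,:,1]<60;l=200;k=430
        while m[l] and l>0: l-=1
        while m[k] and k<639: k+=1
        if l>100 and k<520: pts+=[(l+.5,v,-1),(k-.5,v,1)]
    K=np.array(w['mtx']);D=np.array([w['k1'],0,0,0,0])
    P=np.array(pts);und=cv2.undistortPoints(P[:,None,:2].astype(np.float64),K,D)[:,0]
    # tool frame seen from camera: camera pose in tool
    T=np.array(w['cam_to_world'])
    C=np.array([.0754,.0002,-.1463])
    # tool rot at shot: tool down, from the camera's own axes: use fixed cam->tool rotation from start pose
    q0=R.from_quat([0.1636,0.9865,-0.0007,-0.0001]);M=q0.inv().as_matrix()@np.array(pickle.load(open('s0.pkl','rb'))['wrist']['cam_to_world'])[:3,:3]
    dirs=(M@np.c_[und[:,0],-und[:,1],-np.ones(len(und))].T).T
    def edge_pts(x):
        zt,ph,pit,yaw=x   # plate-top depth below TCP, roll, pitch, yaw about tool axes
        Q=R.from_euler('xyz',[ph,pit,yaw]).as_matrix()
        bar=np.array([0,0,zt-.026]); return bar+Q@np.array([0,0,.026]),Q
    def res(x):
        c,Q=edge_pts(x);n=Q[:,2];out=[]
        for d,s in zip(dirs,P[:,2]):
            t=((c-C)@n)/(d@n);X=C+d*t;out.append((Q.T@(X-c))[1]-s*.063)
        return np.array(out)*1000
    s=least_squares(res,[.023,0,0,0]);c,_=edge_pts(s.x)
    print(f,'ztop',s.x[0].round(4),'roll,pitch,yaw deg',np.degrees(s.x[1:]).round(2),'plate mid tool',c.round(4),'rms',np.sqrt((s.fun**2).mean()).round(2),len(P))
E
python3 roll.py w2 w10
```

```text
w2 ztop 0.02 roll,pitch,yaw deg [-0.34  0.15 -0.05] plate mid tool [0.0001 0.0002 0.02  ] rms 0.14 52
w10 ztop 0.0242 roll,pitch,yaw deg [ 1.32  0.89 -0.28] plate mid tool [ 0.0004 -0.0006  0.0242] rms 0.15 52
```

```bash
python3 - <<'E'
from m0 import *
q0=R.from_quat([0.1636,0.9865,-0.0007,-0.0001]);M=q0.inv().as_matrix()@np.array(pickle.load(open('s0.pkl','rb'))['wrist']['cam_to_world'])[:3,:3]
C=np.array([.0754,.0002,-.1463])
for f,zt in(('w2',.020),('w10',.0242)):
    w=pickle.load(open(f+'.pkl','rb'));K=np.array(w['mtx']);g=w['img'].astype(float).mean(2)
    c=g[170:215,305:322].mean(1);print(f,c[12:30].round(0))
    # dark start = bar end
    i=np.where(c<70)[0][0]+170
    for v in(i-1,i):
        u=cv2.undistortPoints(np.array([[[313.5,v]]],float),K,np.array([w['k1'],0,0,0,0]))[0,0]
        d=M@np.array([u[0],-u[1],-1]);
        for z in(zt-.034,zt-.018): print(v,'z',round(z,4),'bar end tool x',(C+d*(z-C[2])/d[2])[0].round(4))
E
python3 go.py .5683 -.0168 .15 -2.1 1.5
```

```text
w2 [125. 124. 125. 124. 124. 125. 126. 125.  96.  25.  11.  15.  16.  15.
  16.  15.  15.  18.]
190 z -0.014 bar end tool x 0.051
190 z 0.002 bar end tool x 0.0481
191 z -0.014 bar end tool x 0.0507
191 z 0.002 bar end tool x 0.0477
w10 [234. 234. 234. 234. 234. 234. 234. 236. 242. 206.  57.   3.  14.  17.
  16.  16.  15.  15.]
191 z -0.0098 bar end tool x 0.0499
191 z 0.0062 bar end tool x 0.0469
192 z -0.0098 bar end tool x 0.0496
192 z 0.0062 bar end tool x 0.0465
at [ 0.5654 -0.0174  0.2387] [ 0.02  0.01 -2.32] t 57.0
shift [-0.019  0.004  0.591] turn [-0.016 -0.    -0.002]
```

Relative to the first lift the plate is rolled 1.6°, pitched 0.8° and shifted about 1.5 mm along x. I'll level it, line it up and bring it to just above the pin tips.

```bash
python3 -m pendant '[0,-0.011,0.003,0.15,-0.008,-0.004,0.001, 0,-0.011,0.003,0.35,-0.017,-0.008,0.001, 0,-0.011,0.003,0.55,-0.017,-0.008,0.001, 0,-0.011,0.003,0.66,-0.017,-0.008,0.001, 0,-0.011,0.003,0.698,-0.017,-0.008,0.001, 0,-0.011,0.003,0.698,-0.017,-0.008,0.001, 0,-0.011,0.003,0.698,-0.017,-0.008,0.001]'
python3 pl.py w11 | head -1; python3 roll.py w11
python3 go.py .567 -.017 .134 -2.4 1.5
```

```text
clock: 57.75
tool_pos: [0.5687, -0.0173, 0.1354]
eef_rot: [0.022, 1.0, 0.013, 0.008]
contact_force: [-0.1, 1.0, -3.7]
opening: 0.152
finger_force: 54.8
tcp [ 0.5688 -0.0174  0.1355] 0.14992610091615832
w11 ztop 0.0243 roll,pitch,yaw deg [ 1.55  0.96 -0.12] plate mid tool [ 0.0004 -0.0007  0.0243] rms 0.14 52
at [ 0.5688 -0.0174  0.1355] [ 1.51 -0.9  -2.52] t 57.8
shift [0.012 0.002 0.01 ] turn [ 0.     0.01  -0.001]
```

```bash
python3 -m pendant '[0,0.012,0.002,0,0,0,0, 0,0.012,0.002,0,0,0,0, 0,0.012,0.002,0.02,0,0,0, 0,0.012,0.002,0.04,0,0,0, 0,0.012,0.002,0.055,0,0,0, 0,0.012,0.002,0.055,0,0,0]'
python3 -m pendant '[0,0,0,0.01,0,0,0, 0,0,0,0.02,0,0,0, 0,0,0,0.02,0,0,0]'
python3 go.py .567 -.017 .114 -2.4 1.5
```

```text
clock: 58.4
tool_pos: [0.5658, -0.0177, 0.1252]
eef_rot: [0.022, 1.0, 0.013, 0.006]
contact_force: [-0.6, -0.4, -4.1]
opening: 0.15
finger_force: 54.8
clock: 58.7
tool_pos: [0.5661, -0.0175, 0.1226]
eef_rot: [0.022, 1.0, 0.013, 0.006]
contact_force: [-0.1, 0.6, -3.4]
opening: 0.151
finger_force: 54.8
at [ 0.5661 -0.0175  0.1226] [ 1.46 -0.74 -2.53] t 58.7
shift [-0.005  0.002  0.057] turn [-0.     0.008 -0.001]
```

The underside is at about .094, below the pin tips, with no contact force, so the holes are over the pins. I'll lower it home.

```bash
python3 -m pendant '[0,0,0.002,0.015,0,0,0, 0,0,0.002,0.03,0,0,0, 0,0,0.002,0.03,0,0,0]'
python3 -m pendant '[0,0,0,0.01,0,0,0, 0,0,0,0.02,0,0,0, 0,0,0,0.02,0,0,0]'
python3 go.py .567 -.017 .114 -2.4 1.5
```

```text
clock: 59.0
tool_pos: [0.566, -0.0171, 0.1179]
eef_rot: [0.022, 1.0, 0.013, 0.006]
contact_force: [0.4, 0.7, -3.9]
opening: 0.157
finger_force: 54.8
clock: 59.3
tool_pos: [0.5662, -0.0171, 0.1151]
eef_rot: [0.022, 1.0, 0.013, 0.006]
contact_force: [0.8, -1.0, -4.4]
opening: 0.152
finger_force: 54.8
at [ 0.5662 -0.0171  0.1151] [ 1.46 -0.74 -2.53] t 59.3
shift [-0.005  0.     0.007] turn [-0.     0.008 -0.001]
```

```bash
python3 -m pendant '[0,0,0,0.007,0,0,0, 0,0,0,0.014,0,0,0, 0,0,0,0.014,0,0,0]'
python3 -m pendant '[0,0,0,0.005,0,0,0, 0,0,0,0.01,0,0,0, 0,0,0,0.01,0,0,0]'
```

```text
clock: 59.6
tool_pos: [0.5664, -0.017, 0.1139]
eef_rot: [0.022, 1.0, 0.013, 0.007]
contact_force: [-2.0, -0.5, 2.8]
opening: 0.15
finger_force: 54.8
clock: 59.9
tool_pos: [0.5665, -0.017, 0.1138]
eef_rot: [0.022, 1.0, 0.012, 0.007]
contact_force: [-5.7, -4.1, 15.7]
opening: 0.152
finger_force: 54.9
```

Seated at TCP .1138, as predicted (.114), with 16 N upward. Release, rise and look.

```bash
python3 -m pendant '[0.25,0,0,0,0,0,0, 0.4,0,0,0,0,0,0, 0.6,0,0,0,0,0,0, 0.6,0,0,0,0,0,0, 0.6,0,0,0,0,0,0, 0.6,0,0,-0.1,0,0,0, 0.6,0,0,-0.3,0.005,0.002,0, 0.6,0,0,-0.6,0.01,0.005,0, 0.6,0,0,-0.85,0.016,0.008,0, 0.6,0,0,-0.85,0.016,0.008,0, 0.6,0,0,-0.85,0.016,0.008,0]'
python3 - <<'E'
from m0 import *
w=snap('wrist','w12.png');s=snap('scene');t2=snap('top');pickle.dump((w,s,t2),open('w12.pkl','wb'))
from scipy.optimize import brentq
hsv=cv2.cvtColor(w['img'],cv2.COLOR_RGB2HSV)
for v in(60,120,180,260,330):
    m=hsv[v,:,1]<60;l=260;k=360
    while m[l] and l>0: l-=1
    while m[k] and k<639: k+=1
    try:
        z=brentq(lambda z: np.linalg.norm(onz(w,l+.5,v,z)-onz(w,k-.5,v,z))-.126,0,.2);print(v,l,k,round(z,4))
    except Exception as e: print(v,l,k,e)
a=cv2.resize(w['img'][:,:,::-1],None,fx=.62,fy=.62)
b=cv2.resize(s['img'][:,:,::-1][185:360,140:400],None,fx=1.5,fy=1.5)
e=cv2.resize(t2['img'][:,:,::-1][150:330,225:500],None,fx=1.44,fy=1.44)
c=np.zeros((600,800,3),np.uint8);c[:a.shape[0],:a.shape[1]]=a;c[300:300+b.shape[0],:b.shape[1]]=b;c[:e.shape[0],400:400+e.shape[1]]=e
c[300:560,400:790]=cv2.resize(w['img'][:,:,::-1][0:400,160:460],(390,260)) if 0 else 0
z=cv2.resize(s['img'][:,:,::-1][195:290,290:385],(280,280),interpolation=cv2.INTER_CUBIC);c[300:580,450:730]=z
cv2.imwrite('pics/fin.png',c)
E
python3 go.py 0 0 0 0|head -1
```

```text
clock: 61.0
tool_pos: [0.5649, -0.0199, 0.2406]
eef_rot: [0.022, 1.0, 0.0, 0.001]
contact_force: [-0.2, -1.1, -0.4]
opening: 0.6
finger_force: 0.0
60 221 414 0.0954
120 225 411 0.0941
180 228 408 0.0952
260 233 402 0.0932
330 244 384 0.0513
at [ 0.5638 -0.0207  0.2381] [ 0.    0.12 -2.53] t 61.1
```

View pics/fin.png

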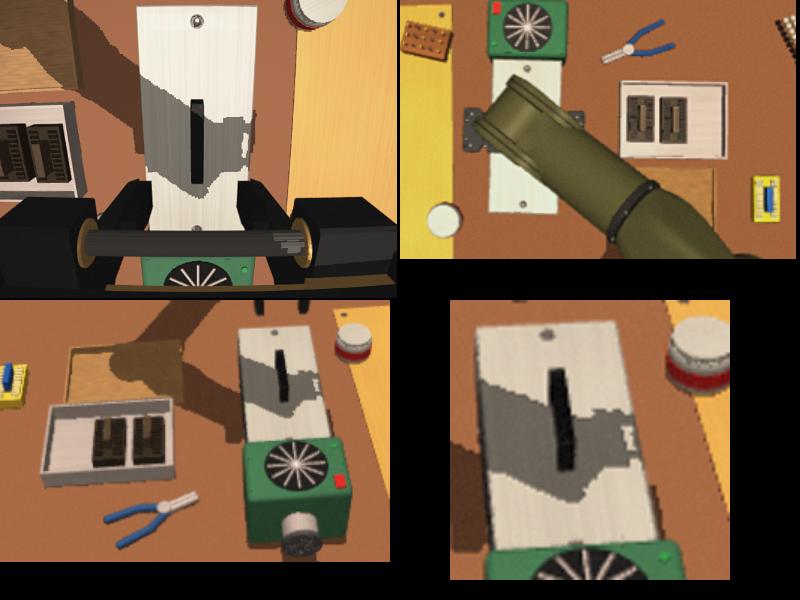

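The cover lies on the housing with both pins showing, in the wrist view at (196, 21) and (196, 229). Both used cassettes are in the tray, the carton is empty and the bystanders are untouched. The width method reads the plate top at .0945 instead of .090, so I'll compare it with the same measure from the untouched start.

```bash
python3 - <<'E'
from m0 import *
from scipy.optimize import brentq
for n,w in(('start',pickle.load(open('w1.pkl','rb'))),('now',pickle.load(open('w12.pkl','rb'))[0])):
    hsv=cv2.cvtColor(w['img'],cv2.COLOR_RGB2HSV);o=[]
    for v in range(40,280,8):
        m=hsv[v,:,1]<60;l=260;k=360
        while m[l]: l-=1
        while m[k]: k+=1
        try:o.append((v,brentq(lambda z: np.linalg.norm(onz(w,l+.5,v,z)-onz(w,k-.5,v,z))-.126,0,.2)))
        except ValueError: pass
    o=np.array(o);print(n,len(o),np.median(o[:,1]).round(4),'near half',np.median(o[:12,1]).round(4),'far half',np.median(o[-12:,1]).round(4))
E
python3 -m pendant '[0.6,0,0,0,0,0,0]'
```

```text
start 30 0.0942 near half 0.0945 far half 0.0937
now 30 0.0942 near half 0.0942 far half 0.0941
clock: 61.25
tool_pos: [0.5639, -0.0204, 0.238]
eef_rot: [0.022, 1.0, 0.0, -0.001]
contact_force: [-0.8, -0.5, 0.6]
opening: 0.599
finger_force: 0.0
```

The reading is the same as at the start (.0942 both times, level), so the cover is fully home. Handing in.

```bash
python3 -c "
from plant import r
print(r.finish_job())"
```

```text
the job is handed in; nothing more can be done
None
```

Job handed in at about 61 s: both used cassettes are in the sweeps tray, the three fresh ones are in their cells, and the cover, leaned on the tool case meanwhile, is back over both pins and reads the same height as at the start.

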